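# Chock the ramp, lay out the fuses and lock the fuse box

## Task

Lift the lid off the fuse box by its knob and set it down flat on the bench beside the box, and stand the chock upright, base down and square across the sloping ramp in its lower half; only then take every cartridge fuse out of the box and lay it across the middle of the ramp on the uphill side of the chock, one behind another, so that none rolls away when let go. With all the fuses lying still, put the lid back on the box fully seated, and turn the latch handle up over its cam until it drops into its low notch with its nose over the lid. Leave the other things on the bench where they are.

Things in the scene. Friction and masses are not known exactly. Their poses are not given: they have to be found in the camera images.
- box_top (a point): centre of the mouth (rim level, 42 mm over the bench) of the fixed grey fuse box, 144 (x) x 148 (y) x 42 mm, walls and floor 4 mm; x points away from its latch, z up. On its floor a 4 mm liner has two grooves along y, at x = -28 and +28 mm; fuses lie in them on the floor, along y, at y = -34 and +34 mm, centres 25 mm below this point.
- latch (a joint): cam latch, a steel bar turning about a vertical axis, grip peg at one end, short nose at the other. 0 rad = open: peg along the box's +y. Grows anticlockwise from above to 1.57 = locked: peg along the box's -x, nose over the lid's edge. It climbs a cam by 5 mm (top at 0.8 rad; springs back open if let go before), then drops into a notch 5.5 mm below its open height and stays. About 2 to 3 N at the peg.
- latch_hinge (a point): a fixed point on the latch's vertical turning axis, 91 mm from the box centre along the box's -x, 68 mm above the bench; axes as the box's.
- latch_grip (a point): middle of the latch's black upright grip peg, 16 mm diameter, 32 mm tall, 45 mm from the turning axis, 78 mm above the bench when open, 83 mm at the cam's top, 72 mm when locked.
- lid_knob (a point): middle of the round black knob (28 mm diameter, 22 mm tall) of the loose grey lid, 250 g. Plate 150 (x) x 154 (y) x 5 mm, top 14 mm below this point; under it a plug 126 x 130 x 8 mm enters the box's mouth with 5 mm play each side. Seated, the point is 19 mm above box_top; flat on the bench 27 mm above the bench. Its x, y line up with the box's (either way round).
- chock_center (a point): the loose chock, an upside-down T: rubber base 44 (x) x 110 (y) x 14 mm, a wooden rib 18 (x) x 110 (y) x 22 mm standing along its middle; 36 mm high, the point is halfway up. Same front and back. 180 g; it does not slide on the ramp by itself.
- ramp_deck (a point): middle of the upper surface (40 mm over the bench) of the fixed plywood ramp, 250 (x) x 150 (y) mm, smooth, no edges or stops. x runs up the slope (rising 0.12 rad, away from the robot), y across, z square out of the surface. Round things laid across it roll down and off the lower end.
- fuse1_center (a point): a cartridge fuse: white ceramic cylinder with brass end caps, 26 mm diameter, 60 mm long, 70 g; the point is its centre, x along its axis. May be absent.
- fuse2_center (a point): a cartridge fuse: white ceramic cylinder with brass end caps, 26 mm diameter, 60 mm long, 70 g; the point is its centre, x along its axis. May be absent.
- fuse3_center (a point): a cartridge fuse: white ceramic cylinder with brass end caps, 26 mm diameter, 60 mm long, 70 g; the point is its centre, x along its axis. May be absent.
- fuse4_center (a point): a cartridge fuse: white ceramic cylinder with brass end caps, 26 mm diameter, 60 mm long, 70 g; the point is its centre, x along its axis. May be absent.
- tape: bystander, leave alone: roll of black tape, 60 mm across, 19 mm high; the point is at its underside.
- screwdriver: bystander, leave alone: screwdriver lying flat; the point is at its underside.
- wrench: bystander, leave alone: steel wrench lying flat; the point is at its underside.
- jar: bystander, leave alone: glass jar, 56 mm across, 70 mm high; the point is at its underside.
- mug: bystander, leave alone: white mug, 76 mm across, 90 mm high; the point is at its underside.
- outlet: bystander, leave alone: grey double socket box, 70 x 50 x 40 mm; the point is at its underside.
- breaker: bystander, leave alone: small white circuit breaker, 50 x 22 x 37 mm; the point is at its underside.
Things that resemble listed ones, but are neither listed nor needed, are in the scene too. Leave any green, purple or white look-alike of the part that bears chock_center alone.

How it is judged:
On the way, in this order (a step that is already met when the one before it is completed fails the run):
1. lid set down flat on the bench beside the box, and the chock let go, standing square across the lower half of the ramp (height (world z) of lid_knob between 0.02 and 0.034 m and angle between lid_knob's own z axis and vertical below 0.1 rad and horizontal distance between lid_knob and box_top above 0.14 m and linear speed of each of lid, chock below 0.03 m/s and contact force between each of lid, chock and the fingers below 0.2 N and x of chock_center in the frame of ramp_deck between -0.1 and 0.008 m and y of chock_center in the frame of ramp_deck between -0.05 and 0.05 m and z of chock_center in the frame of ramp_deck between 0.012 and 0.024 m and angle between the y axis of chock_center and the y axis of ramp_deck, either way round below 0.45 rad), for 0.2 s.
2. every fuse lies at rest across the ramp, uphill of the chock, let go (x of chock_center in the frame of ramp_deck between -0.1 and 0.008 m and y of chock_center in the frame of ramp_deck between -0.05 and 0.05 m and z of chock_center in the frame of ramp_deck between 0.012 and 0.024 m and angle between the y axis of chock_center and the y axis of ramp_deck, either way round below 0.45 rad and linear speed of each of chock, fuse1, fuse2, fuse3, fuse4 below 0.03 m/s and contact force between each of chock, fuse1, fuse2, fuse3, fuse4 and the fingers below 0.2 N and x of fuse1_center in the frame of ramp_deck between -0.08 and 0.12 m and y of fuse1_center in the frame of ramp_deck between -0.055 and 0.055 m and z of fuse1_center in the frame of ramp_deck between 0.008 and 0.018 m and angle between the x axis of each of fuse1_center, fuse2_center, fuse3_center, fuse4_center and the y axis of ramp_deck, either way round below 0.5 rad and x of fuse2_center in the frame of ramp_deck between -0.08 and 0.12 m and y of fuse2_center in the frame of ramp_deck between -0.055 and 0.055 m and z of fuse2_center in the frame of ramp_deck between 0.008 and 0.018 m and x of fuse3_center in the frame of ramp_deck between -0.08 and 0.12 m and y of fuse3_center in the frame of ramp_deck between -0.055 and 0.055 m and z of fuse3_center in the frame of ramp_deck between 0.008 and 0.018 m and x of fuse4_center in the frame of ramp_deck between -0.08 and 0.12 m and y of fuse4_center in the frame of ramp_deck between -0.055 and 0.055 m and z of fuse4_center in the frame of ramp_deck between 0.008 and 0.018 m), for 0.3 s.
3. lid back on the box, fully seated, let go (horizontal distance between lid_knob and box_top below 0.012 m and angle between lid_knob's own z axis and vertical below 0.04 rad and z of lid_knob in the frame of box_top between 0.015 and 0.022 m and linear speed of lid below 0.03 m/s and contact force between lid and the fingers below 0.2 N), for 0.2 s.
4. latch turned over its cam and dropped into the low notch (all of step 3 and value of joint latch above 1.47 rad), for 0.2 s.
At the end, for the whole second after the job is handed in: Chock base down, square (0.45 rad) across the ramp, centre 100 mm below to 8 mm above its middle; each fuse at rest across the ramp (0.5 rad), within 55 mm of its centre line, held uphill of the chock; lid seated level within 12 mm; latch past 1.47 rad; all let go (all of step 2 and all of step 4); the robot touches nothing.
It fails at once if a bystander is moved more than 40 mm (distance of any of tape, screwdriver, wrench, jar, mug, outlet, breaker from where it was at the start of the episode above 0.04 m).
Of fuse1, fuse2, fuse3, fuse4 only 2 to 4 are there at a start; the rules pass over those that are not, and their reading is None.
At some moment in a run one of lid, chock may be knocked a few centimetres aside while the robot is not near it.
It also fails if it takes over 210 s, if anything falls off the work surface, if the arm or the gripper's body presses on something with over 40 N, if the wrist force passes 120 N, or if a joint passes its speed limit or range.

## Robot

A 7-joint arm with a two-finger parallel gripper is mounted at the origin on the work surface. World frame = base frame: x ahead of the robot, y to its left, z up, the work surface at z = 0. Lengths are in m, angles in rad, forces in N, time in s.
With the tool pointing down it reaches from about 0.35 to 0.775 m from the base axis. Payload 3.1 kg.
Tool frame: the origin (TCP) lies at the very end of the fingers, on their centre line; the grasp point (between the pads) lies 19 mm behind it; z points along the fingers, y is the line along which they close (so a half turn about z gives the same grasp; the last joint's range is limited). The gripper opens to 85 mm and grips with 20 to 120 N. Pads are 22 mm wide; open, the fingers measure 114 mm over their backs; the gripper's body (76 mm by 85 mm) begins 54 mm behind the grasp point. The pads swing forward as they close: fully open they stand 13 mm farther back than shut.
Start: joints at [1.301, 0.311, 0.014, 1.512, -0.004, 1.319, -0.027], TCP at [0.124, -0.536, 0.231] pointing down, gripper open.
Joint ranges: [-2.7, 2.7], [-0.3, 1.91], [-1.27, 1.3], [0.12, 2.57], [-1.44, 4.58], [0.2, 2.03], [-3.05, 3.05]. Speed limits (rad/s): [2.79, 2.79, 3.14, 3.14, 3.14, 3.14, 3.14].

## Interface

Orientations are given as a 3x3 rotation matrix whose columns are the frame's x, y, z axes.
In Python, from bench import robot, optics, sign_off gives the robot as it stands.
- The arm moves only by the tool jog_arm, never from a script. Its arguments are lists of equal length, an entry for each row: "rot": the turn, a rotation vector about the tool's x, y, z in degrees, a list of three; "translation": the shift along the tool's x, y, z in mm, a list of three; "grip": the opening, from -1 (shut) to 1 (fully open). In form: {"rot": [[rx, ry, rz], ...], "translation": [[dx, dy, dz], ...], "grip": [grip, ...]}. A call has 1 to 8 rows; each row shifts and turns the commanded pose from where the row before left it, along the tool's axes as they then stand; what a row does not reach is not made up. A row lasts 1/10 s, in which the tool goes at most 50 mm and 8.59 degrees, less where a joint would pass 70% of its speed; a pose out of reach is approached as far as the arm can. A call with a gripper value outside its range is refused whole. The fingers move at their own pace and stop on an object; the grip force is fixed at half the most. Time passes only in rows, so rows that do not move let the fingers close. It gives the time, the measured TCP pose, the force, the opening and the grip force at its end, in the units of the state.
- robot.get_obs(): the state, without advancing time (a new reading comes with each control period).
- optics.camera(name): name is "scene" or "top" or "wrist"; returns (picture, depth): 420x560x3 uint8, red, green, blue; 420x560 float32, m along the optical axis (not along the pixel's ray), 0 where there is no reading.
- optics.camera_params(name): a dict with "mtx" (3x3 intrinsics, pixels), "world_to_cam" (4x4, takes a point from world to camera coordinates); the wrist camera has in their place "T_tool_cam" (4x4, takes a point from camera to tool coordinates, whose origin is the TCP and whose axes are the flange's). Camera axes: x right, y down, z forward; pixel columns grow to the right and rows downward; lengths in m; the calibration is good to about 2 mm. A picture is of the moment at which its call begins: read the wrist's pose just before it. camera_params takes no time and is no camera call.
- sign_off(): hands the job in; it is judged then, once.
The state is a dict: "t": time; "qpos": joint angles; "qd": joint speeds; "joint_torque": joint torques, N m; "position": TCP position; "tcp_rot": TCP orientation; "ft_force": force on the tool from outside, world axes, zero at the start; "ft_torque": the same for the moment, N m; "opening": finger opening in m; "grasp_force": force on a finger pad.
Only numpy, scipy, OpenCV 4.12 (cv2) and the standard library are available. Lean on these libraries where they do the work, as an engineer would, in place of code of your own. Each camera call takes 0.05 s, during which the arm holds its last target. There are 200 camera calls.

## Working session

There is one attempt and no reset: what is moved stays moved. The work goes in short steps, Python scripts to look and compute and a tool call to move; the robot and the scene stay as the last step left them, time stands still between calls to the robot, and variables do not carry over. Pictures are saved under pics/ and viewed, at most 14 in all, crops included, and the job is handed in when it is done.

Besides the shell and the picture viewer there is one more tool, called after "Call:" by a JSON object that holds its "fn" and its "kwargs", one argument or row to a line. jog_arm: Moves the arm, as the interface text tells. Its arguments: {"type":"object","properties":{"rot":{"type":"array"},"translation":{"type":"array"},"grip":{"type":"array"}},"required":["rot","translation","grip"]}

```bash
ls; mkdir -p pics
python3 - <<'E'
from bench import robot, optics
import cv2,numpy as np
for n in("scene","top"):
    p,d=optics.camera(n); cv2.imwrite(f"pics/{n}0.png",p[:,:,::-1]); np.savez(f"{n}0.npz",p=p,d=d)
    c=optics.camera_params(n); print(n,c["mtx"].tolist(),np.round(c["world_to_cam"],3).tolist())
print(optics.camera_params("wrist"))
o=robot.get_obs(); print(o)
E
```

```text
pics
scene [[430.11844705321226, 0.0, 269.26200321829725], [0.0, 430.11844705321226, 206.27691490358518], [0.0, 0.0, 1.0]] [[-0.794, 0.608, 0.006, 0.431], [0.422, 0.557, -0.715, -0.177], [-0.438, -0.565, -0.699, 1.394], [0.0, 0.0, 0.0, 1.0]]
top [[508.3302057322341, 0.0, 273.5766347499586], [0.0, 508.3302057322341, 207.07377652911927], [0.0, 0.0, 1.0]] [[-0.019, -1.0, -0.008, 0.033], [-0.986, 0.021, -0.168, 0.558], [0.168, 0.005, -0.986, 1.291], [0.0, 0.0, 0.0, 1.0]]
{'mtx': array([[362.99988036,   0.        , 280.29040492],
       [  0.        , 362.99988036, 213.57967129],
       [  0.        ,   0.        ,   1.        ]]), 'T_tool_cam': array([[ 5.35522156e-04, -9.54931759e-01, -2.96824945e-01,
         7.52426971e-02],
       [ 9.99999853e-01,  4.86060150e-04,  2.40437348e-04,
        -1.35128089e-03],
       [-8.53264820e-05, -2.96825030e-01,  9.54931879e-01,
        -1.42011224e-01],
       [ 0.00000000e+00,  0.00000000e+00,  0.00000000e+00,
         1.00000000e+00]])}
{'t': 0.1, 'qpos': array([ 1.30129054,  0.31168183,  0.01400621,  1.5128807 , -0.00444816,
        1.3191884 , -0.02721059]), 'qd': array([ 0.00151789, -0.00256308,  0.00021692, -0.00326097,  0.00021125,
        0.00279615, -0.0009061 ]), 'joint_torque': array([ 2.69939219e-04, -3.80857909e+01,  1.46474373e-01, -2.31242645e+01,
        1.23677810e-02,  8.11828970e-03,  1.23793532e-05]), 'position': array([ 0.12409064, -0.53515902,  0.23031634]), 'tcp_rot': array([[ 9.74154927e-01,  2.25880283e-01, -5.26328381e-04],
       [ 2.25880891e-01, -9.74152747e-01,  2.06112759e-03],
       [-4.71561553e-05, -2.12674512e-03, -9.99997737e-01]]), 'ft_force': array([ 0.21008462, -0.44788929, -0.35878651]), 'ft_torque': array([0.03693149, 0.0278668 , 0.00260487]), 'grasp_force': 0.0, 'opening': 0.08546992801552143}
```

View pics/scene0.png

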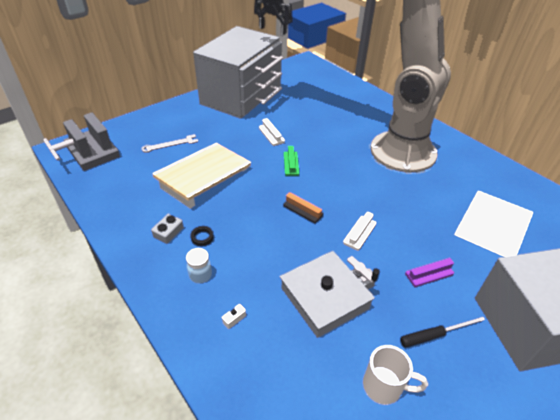

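View pics/top0.png

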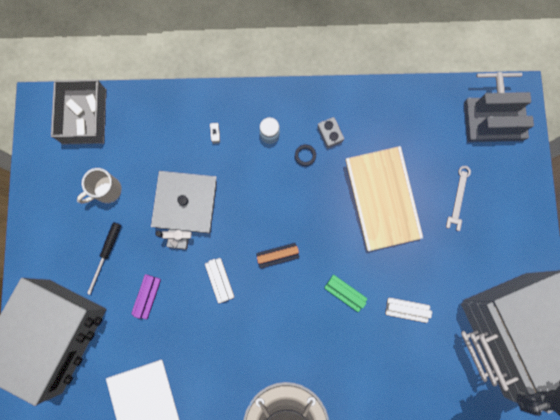

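The top view shows the lidded box at (184,203), with its knob at (183,201) and the latch below it at about (172,236). The ramp is at (384,198). Chock candidates:
- orange/brown at (278,255)
- green at (347,293)
- purple at (146,297)
- white at (219,280) and (408,309)

The brown one fits (wooden rib, rubber base), and I'll check it in a close crop. The small box with white bits at (78,112) is a decoy for the fuse box.

```bash
cat > h.py <<'E'
import numpy as np,cv2
from bench import robot,optics
def pose(name,obs=None):
    c=optics.camera_params(name)
    if name!="wrist": return c["mtx"],np.linalg.inv(c["world_to_cam"])
    o=obs or robot.get_obs(); T=np.eye(4); T[:3,:3]=o["tcp_rot"]; T[:3,3]=o["position"]
    return c["mtx"],T@c["T_tool_cam"]
def ray(K,M,uv):
    d=M[:3,:3]@np.linalg.solve(K,[uv[0],uv[1],1.]); return M[:3,3],d
def plane(KM,uv,z):
    o,d=ray(*KM,uv); return o+d*(z-o[2])/d[2]
def tri(a,ua,b,ub):
    o1,d1=ray(*a,ua);o2,d2=ray(*b,ub); d1/=np.linalg.norm(d1);d2/=np.linalg.norm(d2)
    s=np.linalg.lstsq(np.c_[d1,-d2],o2-o1,rcond=None)[0]
    p,q=o1+s[0]*d1,o2+s[1]*d2; return (p+q)/2,np.linalg.norm(p-q)
def cloud(KM,d):
    K,M=KM; v,u=np.mgrid[:d.shape[0],:d.shape[1]]
    P=np.stack([(u-K[0,2])/K[0,0]*d,(v-K[1,2])/K[1,1]*d,d],-1); return P@M[:3,:3].T+M[:3,3]
E
python3 - <<'E'
from h import *
T,S=pose("top"),pose("scene")
t,s=np.load("top0.npz"),np.load("scene0.npz")
def blob(p,f,box):
    x0,y0,x1,y1=box; m=np.zeros(p.shape[:2],np.uint8); m[y0:y1,x0:x1]=f(p.astype(int))[y0:y1,x0:x1]
    n,l,st,c=cv2.connectedComponentsWithStats(m); i=1+np.argmax(st[1:,4]); return c[i],l==i,st[i]
dark=lambda p:p.max(2)<60
org=lambda p:(p[...,0]>p[...,2]+50)&(p[...,0]>80)
kt=blob(t["p"],dark,(172,190,195,212));ks=blob(s["p"],dark,(315,270,340,295))
print("knob",kt[0],ks[0],tri(T,kt[0],S,ks[0]))
ct=blob(t["p"],org,(250,235,305,275));cs=blob(s["p"],org,(275,185,330,225))
print("chock",ct[0],cs[0],tri(T,ct[0],S,cs[0]),ct[2],cv2.minAreaRect(np.argwhere(ct[1])[:,::-1].astype(np.float32)))
lt=blob(t["p"],dark,(150,226,168,246));ls=blob(s["p"],dark,(366,262,384,284))
print("latchpeg",lt[0],ls[0],tri(T,lt[0],S,ls[0]))
# ramp corners
wood=lambda p:(p[...,0]>p[...,2]+30)&(p[...,0]>140)
rt=blob(t["p"],wood,(335,135,435,260)); r=cv2.minAreaRect(np.argwhere(rt[1])[:,::-1].astype(np.float32)); print("ramp",rt[0],cv2.boxPoints(r).tolist())
C=cloud(T,t["d"]); P=C[cv2.erode(rt[1].astype(np.uint8),np.ones((7,7)))>0]; A=np.c_[P[:,:2],np.ones(len(P))]; print("ramp plane z=ax+by+c",np.linalg.lstsq(A,P[:,2],rcond=None)[0],P.mean(0))
print("chock depth z",np.percentile(C[ct[1]][:,2],[5,50,95]))
a=cv2.resize(t["p"][185:320,130:430],None,fx=2.6,fy=2.6,interpolation=3); cv2.imwrite("pics/c1.png",a[:,:,::-1])
E
```

```text
knob [186. 203.] [326.58888889 282.73333333] (array([0.57458247, 0.25273679, 0.04748805]), np.float64(0.0003483298739911293))
chock [277.32343234 254.41914191] [303.46604938 204.40123457] (array([0.43589855, 0.01434713, 0.02730429]), np.float64(0.0007587478175169078)) [258 246  40  17 303] ((277.2178649902344, 254.44192504882812), (7.407801151275635, 41.03277587890625), 75.0685806274414)
latchpeg [160.5 234.5] [374.62 274.98] (array([0.48938461, 0.31313678, 0.07168792]), np.float64(0.00025765472763551674))
ramp [384.05852525 198.29769702] [[348.5303039550781, 158.2797393798828], [397.5066223144531, 146.48915100097656], [419.5876770019531, 238.2103729248047], [370.6113586425781, 250.00096130371094]]
ramp plane z=ax+by+c [-0.33821636  1.29517411  0.59020408] [ 0.57668717 -0.27007129  0.04536971]
chock depth z [0.01292516 0.03422609 0.03868173]
```

View pics/c1.png

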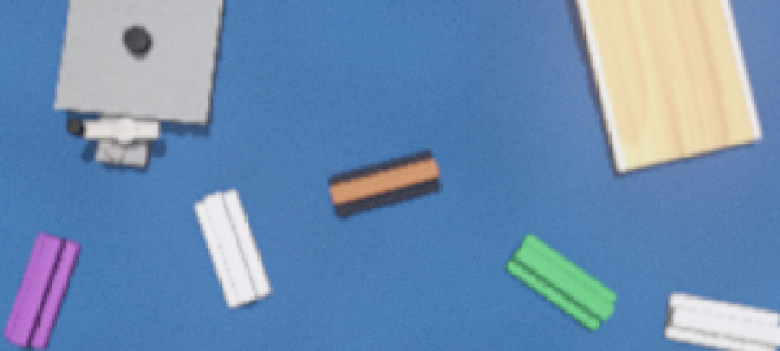

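The crop shows the brown chock standing base down: dark rubber base with a wooden rib, centre near crop (384,180). The knob is at crop (137,41), the peg at (75,127) and the hinge at (125,128).

Run:
```python
from h import *
T,S=pose("top"),pose("scene")
t,s=np.load("top0.npz"),np.load("scene0.npz")
print("knob",tri(T,(182.7,200.8),S,(327,282.7)), "hinge",tri(T,(178,234.5),S,(360,268)))
p=t["p"].astype(int);C=cloud(T,t["d"])
def fit(m):
    P=C[(cv2.erode(m.astype(np.uint8),np.ones((5,5)))>0)&(t["d"]>0)]
    A=np.c_[P[:,:2]-P[:,:2].mean(0),np.ones(len(P))]; w=np.ones(len(P),bool)
    for _ in range(5):
        k=np.linalg.lstsq(A[w],P[w,2],rcond=None)[0]; r=abs(A@k-P[:,2]); w=r<np.median(r)*3+1e-3
    return k,P[:,:2].mean(0),w.mean()
def quad(m,h):
    q=cv2.boxPoints(cv2.minAreaRect(np.argwhere(m)[:,::-1].astype(np.float32)))
    return q
z=np.zeros(p.shape[:2],bool)
m=z.copy(); m[135:260,335:435]=((p[...,0]>p[...,2]-10)&(p[...,0]>110))[135:260,335:435]
c,_=cv2.findContours(m.astype(np.uint8),0,1); c=max(c,key=cv2.contourArea)
q=cv2.approxPolyDP(c,8,True)[:,0]; print("ramp q",q.tolist(),fit(m))
W=[plane(T,u,0.055 if u[1]<200 else 0.025) for u in q]; print(np.round(W,3).tolist(),np.mean(W,0))
m=z.copy(); m[165:240,145:225]=((abs(p[...,0]-p[...,2])<35)&(p[...,0]>90))[165:240,145:225]
m=cv2.morphologyEx(m.astype(np.uint8),3,np.ones((9,9)));m=cv2.morphologyEx(m,2,np.ones((7,7)))
m=cv2.morphologyEx(m,2,np.ones((15,15)))
c,_=cv2.findContours(m,0,1); c=max(c,key=cv2.contourArea); r=cv2.minAreaRect(c); print("lid",r,fit(m))
W=np.array([plane(T,u,0.047) for u in cv2.boxPoints(r)]); print(np.round(W,3).tolist(),W.mean(0))
a=plane(T,(258,260),.036);b=plane(T,(297,249.5),.036);print("chock dir",a,b,(a+b)/2)
```

```text
knob (array([0.57925881, 0.25886104, 0.05813811]), np.float64(0.002125788980705332)) hinge (array([0.49008935, 0.27197614, 0.05482436]), np.float64(0.0010138183920378671))
ramp q [[400, 147], [346, 159], [367, 250], [421, 237]] (array([0.11679265, 0.02837838, 0.03858063]), array([ 0.5772838 , -0.26966732]), np.float64(0.984822934232715))
[[0.713, -0.318, 0.055], [0.683, -0.173, 0.055], [0.443, -0.222, 0.025], [0.474, -0.366, 0.025]] [ 0.5781871  -0.26986889  0.04      ]
lid ((183.17822265625, 206.7178192138672), (59.403724670410156, 67.26451110839844), 5.710592269897461) (array([0.00036279, 0.00032297, 0.04601572]), array([0.57159484, 0.26022378]), np.float64(0.8941404985432179))
[[0.486, 0.346, 0.047], [0.665, 0.331, 0.047], [0.645, 0.173, 0.047], [0.467, 0.191, 0.047]] [0.56576142 0.26034112 0.047     ]
chock dir [0.42144999 0.06535516 0.036     ] [ 0.44679845 -0.03712543  0.036     ] [0.43412422 0.01411487 0.036     ]
```

Chock confirmed. Measured:
- box/knob at (0.579, 0.259), yaw about -0.09
- chock at (0.435, 0.014), yaw 0.24
- ramp at (0.578, -0.270), yaw 0.20, slope 0.12

These agree with the stated sizes. Next I'll write a small planner that prints moves.

```bash
cat >> h.py <<'E'
from scipy.spatial.transform import Rotation as R
def Rt(yaw,tilt=0.):
    """tool x at world 'yaw'+90deg (so tool y along yaw), z down; tilt>0: tool axis square to a slope rising along yaw"""
    c,s=np.cos(yaw),np.sin(yaw); y=np.array([c,s,0]);u=np.array([0,0,1.])
    yy=y*np.cos(tilt)+u*np.sin(tilt); z=-(u*np.cos(tilt)-y*np.sin(tilt)); return np.c_[np.cross(yy,z),yy,z]
def plan(wps,step=48,deg=8.3):
    """wps: list of (xyz, R|None); prints rows per waypoint from the measured pose"""
    o=robot.get_obs(); p,Q=o["position"],R.from_matrix(o["tcp_rot"])
    for xyz,r in wps:
        xyz=np.array(xyz,float); G=Q if r is None else R.from_matrix(r)
        d=(xyz-p)*1e3; rv=(Q.inv()*G).as_rotvec(degrees=True)
        n=max(1,int(np.ceil(max(np.linalg.norm(d)/step,np.linalg.norm(rv)/deg))))
        rr=np.round(rv/n,2); tr=[]
        for i in range(n):
            tr.append(np.round(Q.inv().apply(d/n),1).tolist()); Q=Q*R.from_rotvec(rr,degrees=True)
        print(n,"rot",rr.tolist(),"tr",tr); p=xyz
E
python3 - <<'E'
from h import *
T=pose("top"); t=np.load("top0.npz"); C=cloud(T,t["d"]); C=C[t["d"]>0]
m=(C[:,1]<-.3)&(C[:,1]>-.8)&(C[:,0]>0.05)&(C[:,0]<.5)&(C[:,2]>.07); P=C[m]; print(len(P),P.min(0),P.max(0))
Q=P[abs(P[:,2]-np.percentile(P[:,2],60))<.02];print(np.percentile(Q,[2,98],axis=0))
plan([((.124,-.535,.33),None),((.40,-.36,.33),Rt(.6-1.1)),((.50,.0,.33),Rt(0)),((.545,.25,.30),Rt(-.09))])
E
```

```text
9606 [ 0.06527275 -0.64277545  0.07019357] [ 0.37529696 -0.44465317  0.38433728]
[[ 0.11679211 -0.61394427  0.18161802]
 [ 0.3502057  -0.47505195  0.20250283]]
3 rot [0.0, 0.0, 0.0] tr [[-0.0, -0.1, -33.2], [-0.0, -0.1, -33.2], [-0.0, -0.1, -33.2]]
7 rot [-0.02, -0.01, -6.9] tr [[44.1, -15.4, 0.0], [45.6, -10.0, 0.0], [46.5, -4.5, 0.0], [46.7, 1.1, -0.0], [46.2, 6.7, -0.0], [45.1, 12.2, -0.0], [43.3, 17.5, -0.0]]
8 rot [0.0, 0.0, -3.58] tr [[45.5, -10.6, -0.0], [46.1, -7.7, -0.0], [46.5, -4.9, -0.0], [46.7, -1.9, -0.0], [46.7, 1.0, -0.0], [46.5, 3.9, -0.0], [46.2, 6.8, -0.0], [45.7, 9.7, -0.0]]
6 rot [-0.0, 0.01, 0.86] tr [[41.7, 7.5, 5.0], [41.8, 6.9, 5.0], [41.9, 6.2, 5.0], [42.0, 5.6, 5.0], [42.0, 5.0, 5.0], [42.1, 4.4, 5.0]]
```

Call:
{"fn": "jog_arm", "kwargs": {
  "rot": [
    [0,0,0],
    [0,0,0],
    [0,0,0]
  ],
  "translation": [
    [0,0,-33],
    [0,0,-33],
    [0,0,-33]
  ],
  "grip": [1,1,1]
}}

```text
t: 0.4
position: [0.1241, -0.5352, 0.3307]
tcp_rot: [[0.974, 0.226, -0.001], [0.226, -0.974, 0.002], [-0.0, -0.002, -1.0]]
ft_force: [1.0, -0.9, 1.0]
opening: 0.0852
grasp_force: 0.0
```

Call:
{"fn": "jog_arm", "kwargs": {
  "rot": [
    [0,0,-6.9],
    [0,0,-6.9],
    [0,0,-6.9],
    [0,0,-6.9],
    [0,0,-6.9],
    [0,0,-6.9],
    [0,0,-6.9]
  ],
  "translation": [
    [44,-15.4,0],
    [45.6,-10,0],
    [46.5,-4.5,0],
    [46.7,1.1,0],
    [46.2,6.7,0],
    [45.1,12.2,0],
    [43.3,17.5,0]
  ],
  "grip": [1,1,1,1,1,1,1]
}}

```text
t: 1.1
position: [0.4013, -0.3594, 0.3299]
tcp_rot: [[0.475, 0.88, -0.001], [0.88, -0.475, 0.0], [-0.0, -0.001, -1.0]]
ft_force: [1.3, -0.5, -0.5]
opening: 0.0854
grasp_force: 0.0
```

Call:
{"fn": "jog_arm", "kwargs": {
  "rot": [
    [0,0,-3.6],
    [0,0,-3.6],
    [0,0,-3.6],
    [0,0,-3.6],
    [0,0,-3.6],
    [0,0,-3.6],
    [0,0,-3.6],
    [0,0,-3.6]
  ],
  "translation": [
    [45.5,-10.6,0],
    [46.1,-7.7,0],
    [46.5,-4.9,0],
    [46.7,-1.9,0],
    [46.7,1,0],
    [46.5,3.9,0],
    [46.2,6.8,0],
    [45.7,9.7,0]
  ],
  "grip": [1,1,1,1,1,1,1,1]
}}

```text
t: 1.9
position: [0.4998, 0.0011, 0.33]
tcp_rot: [[-0.005, 1.0, -0.001], [1.0, 0.005, -0.001], [-0.001, -0.001, -1.0]]
ft_force: [1.1, -0.2, -0.1]
opening: 0.0855
grasp_force: 0.0
```

Call:
{"fn": "jog_arm", "kwargs": {
  "rot": [
    [0,0,0.9],
    [0,0,0.9],
    [0,0,0.9],
    [0,0,0.9],
    [0,0,0.9],
    [0,0,0.9],
    [0,0,0]
  ],
  "translation": [
    [41.7,7.5,5],
    [41.8,6.9,5],
    [41.9,6.2,5],
    [42,5.6,5],
    [42,5,5],
    [42,4.4,5],
    [0,0,0]
  ],
  "grip": [1,1,1,1,1,1,1]
}}

```text
t: 2.6
position: [0.5416, 0.2574, 0.2978]
tcp_rot: [[0.08, 0.997, -0.006], [0.997, -0.08, 0.005], [0.004, -0.006, -1.0]]
ft_force: [-0.4, 0.7, 0.4]
opening: 0.0856
grasp_force: 0.0
```

Run:
```python
from h import *
o=robot.get_obs(); print(o["t"],o["position"],o["tcp_rot"].round(3).tolist(),o["qpos"].round(2))
p,d=optics.camera("wrist"); np.savez("w1.npz",p=p,d=d,pos=o["position"],rot=o["tcp_rot"])
cv2.imwrite("pics/w1.png",p[:,:,::-1])
```

```text
2.6 [0.5415803  0.25738901 0.29782098] [[0.08, 0.997, -0.006], [0.997, -0.08, 0.005], [0.004, -0.006, -1.0]] [-0.05  0.47 -0.67  1.21  0.28  1.55 -0.75]
```

View pics/w1.png

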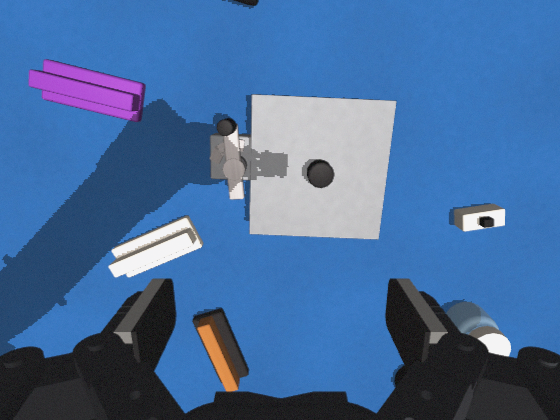

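The wrist view shows the knob at (319,173), the latch peg at (226,127), the hinge at (233,168) and lid corners at (253,95), (396,101), (379,239) and (250,234).

```bash
cat >> h.py <<'E'
def wpose(f):
    z=np.load(f) if isinstance(f,str) else f; return z,pose("wrist",dict(tcp_rot=z["rot"],position=z["pos"]))
E
python3 - <<'E'
from h import *
z,W=wpose("w1.npz"); T=pose("top")
p=z["p"].astype(int); m=((p.max(2)<75)).astype(np.uint8)
def c(x0,y0,x1,y1):
    q=np.argwhere(m[y0:y1,x0:x1]); return q.mean(0)[::-1]+[x0,y0]
k=c(300,155,340,192); g=c(212,115,238,138); print(k,g)
print("knob",tri(W,k,T,(182.7,200.8)),plane(W,k,.066)); print("peg",tri(W,g,T,(160.,234)),plane(W,g,.09))
L=np.array([plane(W,u,.047) for u in((253,95),(396,101),(379,239),(250,234))]);print(L.round(3).tolist(),L.mean(0))
e=L[1]-L[0];f=L[2]-L[3];print(np.arctan2(e[1],e[0]),np.arctan2(f[1],f[0]),[np.linalg.norm(L[i]-L[i-1]) for i in range(4)])
g=L[0]-L[3];h=L[1]-L[2];print(np.arctan2(-g[0],g[1]),np.arctan2(-h[0],h[1]))
C=cloud(W,z["d"]);print("depth z lid",np.median(C[190:220,300:350,2]),"knob top",C[170,322],"hinge",C[168,233],plane(W,(233,168),.078))
E
```

```text
[319.57410882 173.83489681] [225.40148699 126.77695167]
knob (array([0.57954856, 0.25877358, 0.06111447]), np.float64(0.0031179940522320067)) [0.58062914 0.25932367 0.066     ]
peg (array([0.49008073, 0.31458256, 0.07316298]), np.float64(0.0010417264472043087)) [0.49234564 0.31580689 0.09      ]
[[0.518, 0.343, 0.047], [0.665, 0.325, 0.047], [0.647, 0.174, 0.047], [0.499, 0.192, 0.047]] [0.5821732  0.25852426 0.047     ]
-0.11930303627691205 -0.1187999047811414 [np.float64(0.15258489821462906), np.float64(0.14775728775901031), np.float64(0.15250974350391108), np.float64(0.14920008808130986)]
-0.12409203268100001 -0.11463409990023282
depth z lid 0.04641190808991816 knob top [0.58281703 0.26416829 0.07135811] hinge [0.49047156 0.27158917 0.06046087] [0.49309527 0.27445957 0.078     ]
```

Run:
```python
from h import *
r=Rt(-.118)
plan([((.580,.259,.12),r),((.580,.259,.051),r)])
```

```text
4 rot [-0.06, -0.01, 0.49] tr [[2.1, 9.3, 44.6], [2.2, 9.3, 44.6], [2.3, 9.2, 44.6], [2.4, 9.1, 44.6]]
2 rot [0.0, -0.0, -0.01] tr [[-0.0, -0.0, 34.5], [-0.0, -0.0, 34.5]]
```

Call:
{"fn": "jog_arm", "kwargs": {
  "rot": [
    [0,0,0.5],
    [0,0,0.5],
    [0,0,0.5],
    [0,0,0.5],
    [0,0,0]
  ],
  "translation": [
    [2.1,9.3,44.6],
    [2.2,9.3,44.6],
    [2.3,9.2,44.6],
    [2.4,9.1,44.6],
    [0,0,0]
  ],
  "grip": [1,1,1,1,1]
}}

```text
t: 3.15
position: [0.5794, 0.2485, 0.114]
tcp_rot: [[0.129, 0.992, -0.013], [0.992, -0.129, -0.009], [-0.011, -0.011, -1.0]]
ft_force: [-0.3, -0.9, -0.4]
opening: 0.0856
grasp_force: 0.0
```

Call:
{"fn": "jog_arm", "kwargs": {
  "rot": [
    [0,0,0],
    [0,0,0],
    [0,0,0],
    [0,0,0]
  ],
  "translation": [
    [0,0,25],
    [0,0,25],
    [0,0,17],
    [0,0,0]
  ],
  "grip": [1,1,1,1]
}}

```text
t: 3.55
position: [0.5817, 0.2525, 0.0545]
tcp_rot: [[0.127, 0.992, -0.002], [0.992, -0.127, -0.002], [-0.003, -0.002, -1.0]]
ft_force: [0.0, -0.5, -0.4]
opening: 0.0853
grasp_force: 0.0
```

Call:
{"fn": "jog_arm", "kwargs": {
  "rot": [
    [0,0,0],
    [0,0,0],
    [0,0,0],
    [0,0,0],
    [0,0,0],
    [0,0,0],
    [0,0,0],
    [0,0,0]
  ],
  "translation": [
    [0,0,0],
    [0,0,0],
    [0,0,0],
    [0,0,0],
    [0,0,0],
    [0,0,0],
    [0,0,0],
    [0,0,0]
  ],
  "grip": [-1,-1,-1,-1,-1,-1,-1,-1]
}}

```text
t: 4.35
position: [0.5828, 0.2551, 0.0565]
tcp_rot: [[0.126, 0.992, 0.002], [0.992, -0.126, 0.001], [0.001, 0.001, -1.0]]
ft_force: [-1.3, -0.8, 6.0]
opening: 0.0257
grasp_force: 59.0
```

Gripped (opening 26 mm, 59 N). Lifting.

Call:
{"fn": "jog_arm", "kwargs": {
  "rot": [
    [0,0,0],
    [0,0,0],
    [0,0,0],
    [0,0,0],
    [0,0,0],
    [0,0,0]
  ],
  "translation": [
    [0,0,-10],
    [0,0,-15],
    [0,0,-25],
    [0,0,-30],
    [0,0,0],
    [0,0,0]
  ],
  "grip": [-1,-1,-1,-1,-1,-1]
}}

```text
t: 4.95
position: [0.5826, 0.2549, 0.1357]
tcp_rot: [[0.126, 0.992, 0.001], [0.992, -0.126, 0.001], [0.001, 0.001, -1.0]]
ft_force: [-0.4, 0.0, -4.1]
opening: 0.0253
grasp_force: 59.5
```

Run:
```python
from h import *
r=Rt(-.118); o=robot.get_obs(); print(o["position"],o["opening"],o["ft_force"])
plan([((.575,.083,.14),r),((.575,.083,.028),r)],40)
p,d=optics.camera("wrist"); np.savez("w2.npz",p=p,d=d,pos=o["position"],rot=o["tcp_rot"])
p,d=optics.camera("scene"); cv2.imwrite("pics/s2.png",cv2.resize(p[100:420,140:460],None,fx=1.8,fy=1.8)[:,:,::-1])
```

```text
[0.58261238 0.25485235 0.13571076] 0.025343304746556283 [-0.44897529  0.03632358 -4.07153828]
5 rot [0.02, -0.01, -0.1] tr [[-34.3, 2.8, -0.9], [-34.3, 2.8, -0.9], [-34.3, 2.7, -0.9], [-34.3, 2.6, -0.9], [-34.3, 2.6, -0.9]]
3 rot [-0.01, 0.0, 0.01] tr [[0.0, 0.0, 37.3], [0.0, 0.0, 37.3], [0.0, 0.0, 37.3]]
```

View pics/s2.png

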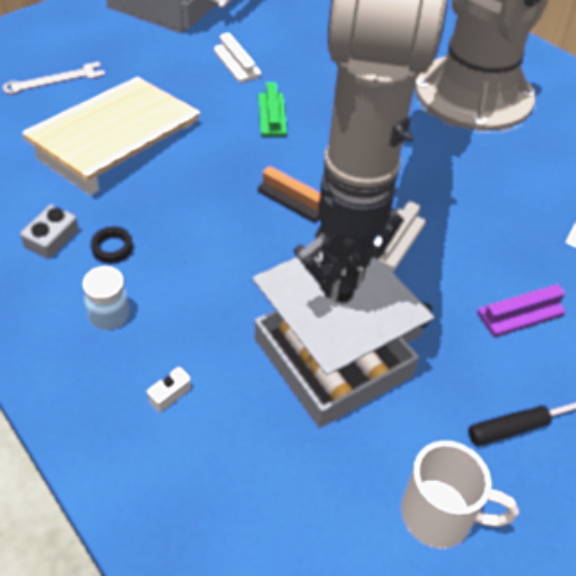

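The lid is held level at crop (345,310) and the fuses show in the open box below it. Set it down at (0.575, 0.083); bench contact is expected near TCP z 0.0225.

Call:
{"fn": "jog_arm", "kwargs": {
  "rot": [
    [0,0,0],
    [0,0,0],
    [0,0,0],
    [0,0,0],
    [0,0,0],
    [0,0,0],
    [0,0,0]
  ],
  "translation": [
    [-20,2,0],
    [-38,3,0],
    [-38,3,0],
    [-38,3,0],
    [-38,3,0],
    [0,0,0],
    [0,0,0]
  ],
  "grip": [-1,-1,-1,-1,-1,-1,-1]
}}

```text
t: 5.75
position: [0.5736, 0.0798, 0.1331]
tcp_rot: [[0.13, 0.992, -0.003], [0.992, -0.13, -0.001], [-0.001, -0.003, -1.0]]
ft_force: [-0.3, 1.1, -3.6]
opening: 0.0256
grasp_force: 59.5
```

Call:
{"fn": "jog_arm", "kwargs": {
  "rot": [
    [0,0,0],
    [0,0,0],
    [0,0,0],
    [0,0,0],
    [0,0,0],
    [0,0,0]
  ],
  "translation": [
    [0,0,30],
    [0,0,30],
    [0,0,25],
    [0,0,15],
    [0,0,8],
    [0,0,0]
  ],
  "grip": [-1,-1,-1,-1,-1,-1]
}}

```text
t: 6.35
position: [0.5738, 0.083, 0.0259]
tcp_rot: [[0.125, 0.992, -0.002], [0.992, -0.125, 0.0], [0.0, -0.002, -1.0]]
ft_force: [-0.5, -0.0, -2.7]
opening: 0.0255
grasp_force: 59.5
```

Call:
{"fn": "jog_arm", "kwargs": {
  "rot": [
    [0,0,0],
    [0,0,0],
    [0,0,0]
  ],
  "translation": [
    [0,0,3],
    [0,0,1.5],
    [0,0,0]
  ],
  "grip": [-1,-1,-1]
}}

```text
t: 6.65
position: [0.5752, 0.0823, 0.0231]
tcp_rot: [[0.126, 0.992, 0.001], [0.992, -0.126, 0.0], [0.0, 0.001, -1.0]]
ft_force: [-0.2, -0.9, -3.3]
opening: 0.0254
grasp_force: 59.5
```

Call:
{"fn": "jog_arm", "kwargs": {
  "rot": [
    [0,0,0],
    [0,0,0],
    [0,0,0],
    [0,0,0],
    [0,0,0]
  ],
  "translation": [
    [0,0,0],
    [0,0,0],
    [0,0,0],
    [0,0,0],
    [0,0,0]
  ],
  "grip": [0.3,1,1,1,1]
}}

```text
t: 7.15
position: [0.5748, 0.0822, 0.0226]
tcp_rot: [[0.126, 0.992, 0.001], [0.992, -0.126, 0.0], [0.0, 0.001, -1.0]]
ft_force: [0.6, -0.2, -0.5]
opening: 0.0856
grasp_force: 0.0
```

Call:
{"fn": "jog_arm", "kwargs": {
  "rot": [
    [0,0,0],
    [0,0,0],
    [0,0,0],
    [0,0,0],
    [0,0,0],
    [0,0,0],
    [0,0,0]
  ],
  "translation": [
    [0,0,-20],
    [0,0,-40],
    [0,0,-40],
    [0,0,-40],
    [0,0,-40],
    [0,0,-40],
    [0,0,0]
  ],
  "grip": [1,1,1,1,1,1,1]
}}

```text
t: 7.85
position: [0.578, 0.0839, 0.2494]
tcp_rot: [[0.126, 0.992, 0.013], [0.992, -0.126, 0.003], [0.004, 0.013, -1.0]]
ft_force: [1.9, -0.1, 0.7]
opening: 0.0856
grasp_force: 0.0
```

Run:
```python
from h import *
o=robot.get_obs(); print(o["position"],o["opening"])
p,d=optics.camera("wrist"); np.savez("w3.npz",p=p,d=d,pos=o["position"],rot=o["tcp_rot"])
cv2.imwrite("pics/w3.png",p[:,:,::-1])
p,d=optics.camera("top");np.savez("t3.npz",p=p,d=d)
plan([((.434,.014,.16),Rt(.242))])
```

```text
[0.57800069 0.08392875 0.24935691] 0.08560039404896887
4 rot [0.04, -0.0, -5.28] tr [[-21.4, -32.9, 20.8], [-18.3, -34.7, 20.8], [-15.1, -36.2, 20.8], [-11.7, -37.4, 20.9]]
```

View pics/w3.png

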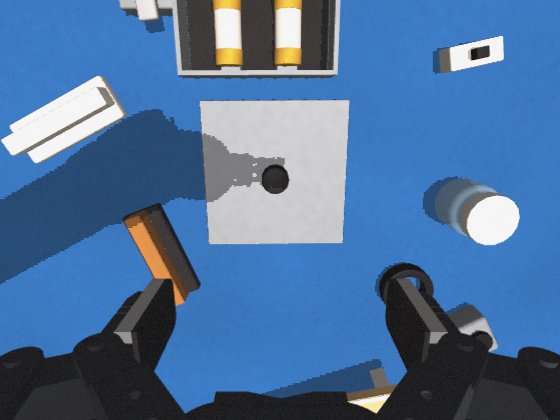

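The lid lies flat beside the box with its knob at (275,179). Two fuses show at (228,30) and (288,30), and the chock is at (160,255). Next I grasp the chock rib.

Call:
{"fn": "jog_arm", "kwargs": {
  "rot": [
    [0,0,-5.3],
    [0,0,-5.3],
    [0,0,-5.3],
    [0,0,-5.3],
    [0,0,0],
    [0,0,0]
  ],
  "translation": [
    [-21.4,-32.9,20.8],
    [-18.3,-34.7,20.8],
    [-15.1,-36.2,20.8],
    [-11.7,-37.4,20.9],
    [0,0,0],
    [0,0,0]
  ],
  "grip": [1,1,1,1,1,1]
}}

```text
t: 8.55
position: [0.4303, 0.0124, 0.1567]
tcp_rot: [[-0.239, 0.971, -0.006], [0.971, 0.239, -0.001], [0.0, -0.006, -1.0]]
ft_force: [0.1, 0.8, 0.3]
opening: 0.0858
grasp_force: 0.0
```

Run:
```python
from h import *
o=robot.get_obs(); print(o["position"])
p,d=optics.camera("top"); T=pose("top"); q=p.astype(int)
z=np.load("t3.npz");q=z["p"].astype(int)
m=np.zeros(q.shape[:2],np.uint8); m[235:275,250:305]=((q[...,0]>q[...,2]+50)&(q[...,0]>80))[235:275,250:305]
r=cv2.minAreaRect(np.argwhere(m)[:,::-1].astype(np.float32)); print(r,plane(T,r[0],.034))
plan([((*plane(T,r[0],.034)[:2],.06),Rt(.242)),((*plane(T,r[0],.034)[:2],.018),Rt(.242))],30)
```

```text
[0.4303076  0.0124206  0.15669124]
((0.0, 0.0), (0.0, 0.0), 0.0) [1.18040986 0.79560018 0.034     ]
37 rot [-0.0, -0.0, 0.0] tr [[15.7, 24.7, 2.6], [15.7, 24.7, 2.6], [15.7, 24.7, 2.6], [15.7, 24.7, 2.6], [15.7, 24.7, 2.6], [15.7, 24.7, 2.6], [15.7, 24.7, 2.6], [15.7, 24.7, 2.6], [15.7, 24.7, 2.6], [15.7, 24.7, 2.6], [15.7, 24.7, 2.6], [15.7, 24.7, 2.6], [15.7, 24.7, 2.6], [15.7, 24.7, 2.6], [15.7, 24.7, 2.6], [15.7, 24.7, 2.6], [15.7, 24.7, 2.6], [15.7, 24.7, 2.6], [15.7, 24.7, 2.6], [15.7, 24.7, 2.6], [15.7, 24.7, 2.6], [15.7, 24.7, 2.6], [15.7, 24.7, 2.6], [15.7, 24.7, 2.6], [15.7, 24.7, 2.6], [15.7, 24.7, 2.6], [15.7, 24.7, 2.6], [15.7, 24.7, 2.6], [15.7, 24.7, 2.6], [15.7, 24.7, 2.6], [15.7, 24.7, 2.6], [15.7, 24.7, 2.6], [15.7, 24.7, 2.6], [15.7, 24.7, 2.6], [15.7, 24.7, 2.6], [15.7, 24.7, 2.6], [15.7, 24.7, 2.6]]
2 rot [-0.03, -0.01, 0.01] tr [[-0.0, 0.0, 21.0], [-0.0, 0.0, 21.0]]
```

Run:
```python
from h import *
z,W=wpose("w3.npz"); print("rib +y end, was (.421,.065):",plane(W,(134,217),.036))
plan([((.435,.0145,.06),Rt(.242)),((.435,.0145,.018),Rt(.242))],35)
```

```text
rib +y end, was (.421,.065): [0.42743099 0.0671275  0.036     ]
3 rot [-0.02, -0.01, 0.01] tr [[0.2, 0.8, 32.7], [0.2, 0.8, 32.7], [0.2, 0.8, 32.7]]
2 rot [-0.0, 0.0, -0.0] tr [[0.0, 0.0, 21.0], [0.0, 0.0, 21.0]]
```

Call:
{"fn": "jog_arm", "kwargs": {
  "rot": [
    [0,0,0],
    [0,0,0],
    [0,0,0],
    [0,0,0],
    [0,0,0],
    [0,0,0]
  ],
  "translation": [
    [0.5,1,33],
    [0.5,1,33],
    [0.5,1,31],
    [0,0,25],
    [0,0,15],
    [0,0,0]
  ],
  "grip": [1,1,1,1,1,1]
}}

```text
t: 9.2
position: [0.4361, 0.0168, 0.0206]
tcp_rot: [[-0.242, 0.97, -0.003], [0.97, 0.242, 0.002], [0.002, -0.002, -1.0]]
ft_force: [-0.3, -0.2, 0.6]
opening: 0.0851
grasp_force: 0.0
```

Call:
{"fn": "jog_arm", "kwargs": {
  "rot": [
    [0,0,0],
    [0,0,0],
    [0,0,0],
    [0,0,0],
    [0,0,0],
    [0,0,0],
    [0,0,0],
    [0,0,0]
  ],
  "translation": [
    [0,0,0],
    [0,0,0],
    [0,0,0],
    [0,0,0],
    [0,0,0],
    [0,0,0],
    [0,0,0],
    [0,0,0]
  ],
  "grip": [-1,-1,-1,-1,-1,-1,-1,-1]
}}

```text
t: 10.0
position: [0.4367, 0.0157, 0.0229]
tcp_rot: [[-0.241, 0.971, 0.001], [0.971, 0.241, -0.0], [-0.001, 0.001, -1.0]]
ft_force: [-1.5, -0.4, 6.7]
opening: 0.0162
grasp_force: 61.8
```

Chock held (opening 16 mm, the same 2 mm under-read as with the knob). Next, the ramp placement.

```bash
cat >> h.py <<'E'
RC=np.array([.578,-.270,.040]);RY=.21;RA=.12
def deck(x,y,z):
    c,s=np.cos(RY),np.sin(RY);ux=np.array([c*np.cos(RA),s*np.cos(RA),np.sin(RA)]);uy=np.array([-s,c,0]);return RC+x*ux+y*uy+z*np.cross(ux,uy)
def undeck(p):
    B=np.c_[deck(1,0,0)-RC,deck(0,1,0)-RC,deck(0,0,1)-RC]; return B.T@(np.asarray(p)-RC)
E
python3 - <<'E'
from h import *
r=Rt(RY,RA); print(deck(-.065,0,.023))
plan([((.437,.0157,.123),None),(deck(-.065,0,.10),r),(deck(-.065,0,.03),r)],45)
E
```

```text
[ 0.51219227 -0.28402642  0.05505331]
3 rot [0.0, 0.0, 0.0] tr [[-0.1, 0.1, -33.4], [-0.1, 0.1, -33.4], [-0.1, 0.1, -33.4]]
7 rot [-0.97, -0.01, 0.27] tr [[-44.1, -1.2, -1.2], [-44.1, -1.0, -1.2], [-44.1, -0.8, -1.2], [-44.1, -0.5, -1.2], [-44.1, -0.3, -1.2], [-44.1, -0.1, -1.2], [-44.1, 0.2, -1.2]]
2 rot [-0.0, -0.0, 0.01] tr [[-0.0, 0.0, 35.0], [-0.0, 0.0, 35.0]]
```

Call:
{"fn": "jog_arm", "kwargs": {
  "rot": [
    [0,0,0],
    [0,0,0],
    [0,0,0],
    [0,0,0]
  ],
  "translation": [
    [0,0,-25],
    [0,0,-38],
    [0,0,-37],
    [0,0,0]
  ],
  "grip": [-1,-1,-1,-1]
}}

```text
t: 10.4
position: [0.4398, 0.0163, 0.1263]
tcp_rot: [[-0.241, 0.97, 0.01], [0.971, 0.241, -0.001], [-0.003, 0.01, -1.0]]
ft_force: [0.4, 0.4, -1.5]
opening: 0.0161
grasp_force: 60.9
```

Call:
{"fn": "jog_arm", "kwargs": {
  "rot": [
    [-1,0,0.3],
    [-1,0,0.3],
    [-1,0,0.3],
    [-1,0,0.3],
    [-1,0,0.3],
    [-1,0,0.3],
    [-0.9,0,0],
    [0,0,0]
  ],
  "translation": [
    [-44,-1,-1.2],
    [-44,-1,-1.2],
    [-44,-0.8,-1.2],
    [-44,-0.5,-1.2],
    [-44,-0.3,-1.2],
    [-44,0,-1.2],
    [-44,0,-1.2],
    [0,0,0]
  ],
  "grip": [-1,-1,-1,-1,-1,-1,-1,-1]
}}

```text
t: 11.2
position: [0.4991, -0.2954, 0.128]
tcp_rot: [[-0.198, 0.973, 0.115], [0.98, 0.197, 0.021], [-0.002, 0.117, -0.993]]
ft_force: [-1.5, -0.1, -2.4]
opening: 0.0161
grasp_force: 60.8
```

Call:
{"fn": "jog_arm", "kwargs": {
  "rot": [
    [0,0,0],
    [0,0,0],
    [0,0,0]
  ],
  "translation": [
    [0,0,30],
    [0,0,30],
    [0,0,0]
  ],
  "grip": [-1,-1,-1]
}}

```text
t: 11.5
position: [0.5038, -0.2809, 0.0646]
tcp_rot: [[-0.211, 0.972, 0.106], [0.977, 0.209, 0.034], [0.011, 0.11, -0.994]]
ft_force: [-1.2, -0.1, -2.7]
opening: 0.0165
grasp_force: 60.7
```

Run:
```python
from h import *
o=robot.get_obs(); print(o["position"],undeck(o["position"]),o["opening"])
plan([(deck(-.065,0,.026),Rt(RY,RA))])
p,d=optics.camera("scene"); cv2.imwrite("pics/s3.png",cv2.resize(p[100:320,80:380],None,fx=2.5,fy=2.5)[:,:,::-1])
```

```text
[ 0.50376526 -0.28092447  0.06464967] [-0.07139182  0.00479049  0.0334366 ] 0.01649317694936891
1 rot [-0.53, -0.62, 0.1] tr [[-4.9, 6.5, 7.3]]
```

View pics/s3.png

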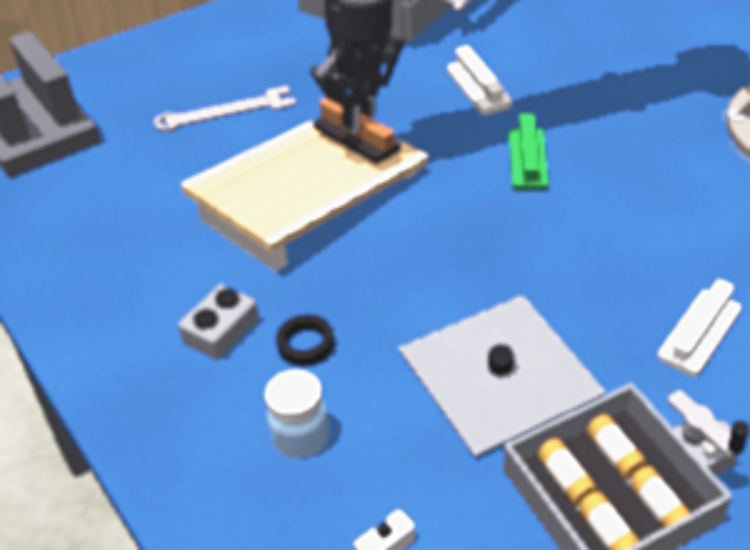

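All four fuses are in the box. The chock at crop (357,130) hangs just over the ramp's lower half.

Call:
{"fn": "jog_arm", "kwargs": {
  "rot": [
    [-0.5,-0.6,0],
    [0,0,0],
    [0,0,0]
  ],
  "translation": [
    [-4,6,4],
    [0,0,2],
    [0,0,0]
  ],
  "grip": [-1,-1,-1]
}}

```text
t: 11.85
position: [0.5169, -0.2863, 0.0665]
tcp_rot: [[-0.21, 0.969, 0.129], [0.978, 0.209, 0.017], [-0.01, 0.13, -0.991]]
ft_force: [-1.0, 0.5, -2.3]
opening: 0.0164
grasp_force: 60.8
```

Call:
{"fn": "jog_arm", "kwargs": {
  "rot": [
    [0,0,0],
    [0,0,0],
    [0,0,0]
  ],
  "translation": [
    [0,0,2],
    [0,0,1],
    [0,0,0]
  ],
  "grip": [-1,-1,-1]
}}

```text
t: 12.15
position: [0.5163, -0.2861, 0.0624]
tcp_rot: [[-0.209, 0.97, 0.128], [0.978, 0.209, 0.018], [-0.009, 0.129, -0.992]]
ft_force: [-0.2, -0.3, -2.7]
opening: 0.0165
grasp_force: 60.8
```

Run:
```python
from h import *
o=robot.get_obs(); print(o["position"],undeck(o["position"]),o["tcp_rot"].round(3)[2],o["ft_force"],o["ft_torque"])
```

```text
[ 0.51630534 -0.28605884  0.0624315 ] [-0.06054359 -0.00284518  0.02989428] [-0.009  0.129 -0.992] [-0.21436826 -0.29437059 -2.6931541 ] [-0.0071367   0.26548825 -0.05283939]
```

Call:
{"fn": "jog_arm", "kwargs": {
  "rot": [
    [0.3,0.5,0],
    [0,0,0],
    [0,0,0]
  ],
  "translation": [
    [0,0,3],
    [0,0,2],
    [0,0,0]
  ],
  "grip": [-1,-1,-1]
}}

```text
t: 12.45
position: [0.5168, -0.2859, 0.0569]
tcp_rot: [[-0.21, 0.97, 0.12], [0.978, 0.209, 0.026], [0.001, 0.123, -0.992]]
ft_force: [-0.7, -0.2, -1.4]
opening: 0.0162
grasp_force: 60.8
```

Call:
{"fn": "jog_arm", "kwargs": {
  "rot": [
    [0,0,0],
    [0,0,0],
    [0,0,0]
  ],
  "translation": [
    [0,0,1.5],
    [0,0,0.5],
    [0,0,0]
  ],
  "grip": [-1,-1,-1]
}}

```text
t: 12.75
position: [0.5174, -0.2858, 0.0556]
tcp_rot: [[-0.211, 0.97, 0.121], [0.978, 0.209, 0.026], [-0.0, 0.124, -0.992]]
ft_force: [0.0, 0.1, -2.0]
opening: 0.0166
grasp_force: 60.9
```

Call:
{"fn": "jog_arm", "kwargs": {
  "rot": [
    [0,0,0],
    [0,0,0],
    [0,0,0]
  ],
  "translation": [
    [0,0,1.5],
    [0,0,1],
    [0,0,0]
  ],
  "grip": [-1,-1,-1]
}}

```text
t: 13.05
position: [0.5174, -0.2858, 0.0554]
tcp_rot: [[-0.21, 0.97, 0.12], [0.978, 0.209, 0.025], [-0.001, 0.123, -0.992]]
ft_force: [-6.6, 1.9, 13.1]
opening: 0.0165
grasp_force: 62.8
```

Call:
{"fn": "jog_arm", "kwargs": {
  "rot": [
    [0,0,0],
    [0,0,0],
    [0,0,0],
    [0,0,0],
    [0,0,0]
  ],
  "translation": [
    [0,0,0],
    [0,0,0],
    [0,0,0],
    [0,0,0],
    [0,0,0]
  ],
  "grip": [0,0.5,0.5,0.5,0.5]
}}

```text
t: 13.55
position: [0.5176, -0.2857, 0.0528]
tcp_rot: [[-0.21, 0.97, 0.121], [0.978, 0.209, 0.026], [0.0, 0.124, -0.992]]
ft_force: [0.5, -0.2, -0.5]
opening: 0.0639
grasp_force: 0.0
```

Call:
{"fn": "jog_arm", "kwargs": {
  "rot": [
    [0,0,0],
    [0,0,0],
    [0,0,0],
    [0,0,0],
    [0,0,0],
    [0,0,0]
  ],
  "translation": [
    [0,0,-20],
    [0,0,-40],
    [0,0,-40],
    [0,0,-40],
    [0,0,-40],
    [0,0,0]
  ],
  "grip": [0.5,0.5,0.5,0.5,0.5,0.5]
}}

```text
t: 14.15
position: [0.4993, -0.2923, 0.2385]
tcp_rot: [[-0.209, 0.969, 0.132], [0.978, 0.209, 0.019], [-0.01, 0.133, -0.991]]
ft_force: [0.5, 0.2, 0.7]
opening: 0.0642
grasp_force: 0.0
```

Run:
```python
from h import *
o=robot.get_obs(); print(o["position"],undeck(o["position"]),o["opening"])
p,d=optics.camera("wrist"); np.savez("w4.npz",p=p,d=d,pos=o["position"],rot=o["tcp_rot"])
cv2.imwrite("pics/w4.png",p[:,:,::-1])
# planning to box
r=Rt(-.118)
plan([((.50,-.15,.25),Rt(0)),((.55,.09,.25),Rt(-.118)),((.55,.16,.25),r)],45)
```

```text
[ 0.49927927 -0.29226201  0.23851161] [-0.05728073 -0.00536282  0.20685639] 0.06424425826073962
4 rot [1.85, -0.12, 3.03] tr [[34.4, 8.4, -2.8], [34.8, 6.5, -3.1], [35.1, 4.5, -3.4], [35.3, 2.5, -3.6]]
6 rot [0.0, 0.0, 1.13] tr [[40.0, 8.3, -0.0], [40.2, 7.5, -0.0], [40.3, 6.7, -0.0], [40.4, 6.0, -0.0], [40.5, 5.2, -0.0], [40.6, 4.4, -0.0]]
2 rot [0.0, 0.01, -0.01] tr [[34.8, -4.1, -0.0], [34.8, -4.1, -0.0]]
```

View pics/w4.png

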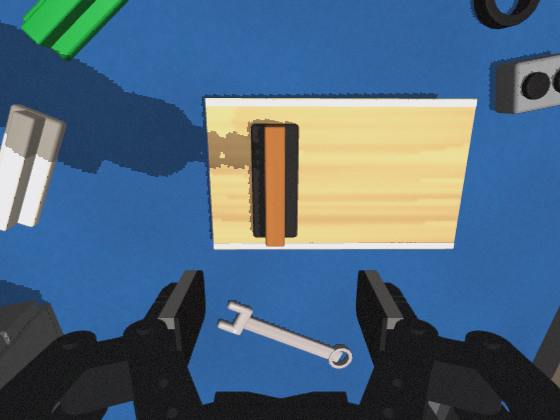

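The chock stands square on the ramp's lower half, its base centred near (275,181). Ramp corners are at (206,98), (476,98), (453,249) and (214,249). I'll check those numbers and move on to the fuses.

```bash
cat >> h.py <<'E'
def onplane(KM,uv,h):
    """ray onto the deck plane raised by h; deck coords"""
    o,d=ray(*KM,uv); n=deck(0,0,1)-RC; return undeck(o+d*(n@(RC+h*n-o))/(n@d))
E
python3 - <<'E'
from h import *
z,W=wpose("w4.npz")
for u in((206,98),(476,98),(453,249),(214,249)): print(onplane(W,u,0).round(4))
print("rib",[onplane(W,u,.036).round(4).tolist() for u in((275,126),(275,246))],"base right edge",[onplane(W,u,.014).round(4) for u in((298,125),(297,237),(252,125),(253,236))])
E
```

```text
[-0.1231  0.072  -0.    ]
[ 0.125   0.0727 -0.    ]
[ 0.1262 -0.0782 -0.    ]
[-0.1237 -0.0774 -0.    ]
rib [[-0.0602, 0.0499, 0.036], [-0.0604, -0.059, 0.036]] base right edge [array([-0.0396,  0.0492,  0.014 ]), array([-0.0386, -0.0587,  0.014 ]), array([-0.0808,  0.0491,  0.014 ]), array([-0.0821, -0.0575,  0.014 ])]
```

Call:
{"fn": "jog_arm", "kwargs": {
  "rot": [
    [1.8,0,3],
    [1.8,0,3],
    [1.8,0,3],
    [1.8,0,3]
  ],
  "translation": [
    [34,8,-3],
    [35,6,-3],
    [35,4.5,-3],
    [35,2.5,-3]
  ],
  "grip": [0,0,0,0]
}}

```text
t: 14.6
position: [0.4962, -0.1483, 0.245]
tcp_rot: [[-0.001, 1.0, -0.007], [1.0, 0.001, 0.013], [0.013, -0.007, -1.0]]
ft_force: [0.7, 0.1, -0.2]
opening: 0.0427
grasp_force: 0.0
```

Call:
{"fn": "jog_arm", "kwargs": {
  "rot": [
    [0,0,1.1],
    [0,0,1.1],
    [0,0,1.1],
    [0,0,1.1],
    [0,0,1.1],
    [0,0,1.1],
    [0,0,0],
    [0,0,0]
  ],
  "translation": [
    [40,8,0],
    [40,7.5,0],
    [40,6.7,0],
    [40,6,0],
    [40,5,0],
    [40,4,0],
    [35,-4,0],
    [35,-4,0]
  ],
  "grip": [0,0,0,0,0,0,0,0]
}}

```text
t: 15.4
position: [0.5442, 0.1602, 0.2481]
tcp_rot: [[0.111, 0.994, -0.007], [0.994, -0.111, 0.012], [0.011, -0.008, -1.0]]
ft_force: [0.3, -0.3, 0.1]
opening: 0.0423
grasp_force: 0.0
```

Call:
{"fn": "jog_arm", "kwargs": {
  "rot": [
    [0,0,0]
  ],
  "translation": [
    [0,0,0]
  ],
  "grip": [0]
}}

```text
t: 15.5
position: [0.5421, 0.1666, 0.2487]
tcp_rot: [[0.1, 0.995, -0.007], [0.995, -0.1, 0.018], [0.017, -0.009, -1.0]]
ft_force: [-0.8, 0.9, 0.9]
opening: 0.0426
grasp_force: 0.0
```

Run:
```python
from h import *
o=robot.get_obs(); print(o["position"],o["opening"])
p,d=optics.camera("wrist"); np.savez("w5.npz",p=p,d=d,pos=o["position"],rot=o["tcp_rot"])
cv2.imwrite("pics/w5.png",p[:,:,::-1])
```

```text
[0.54208948 0.16659284 0.24867195] 0.042638163547750775
```

View pics/w5.png

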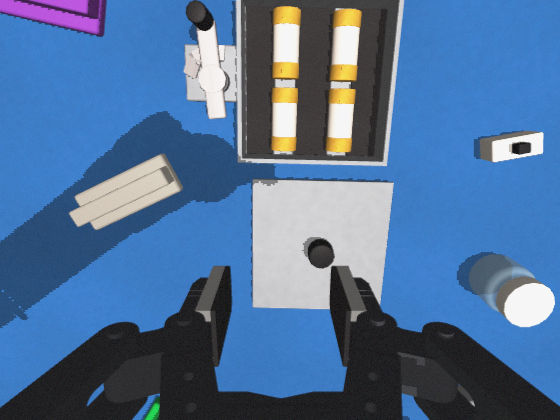

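Four fuses, at pixels (286,43), (346,45), (285,119) and (341,121). The lid knob is at (320,252).

Run:
```python
from h import *
z,W=wpose("w5.npz"); p=z["p"].astype(int)
m=((p[...,0]>140)&((p.max(2)-p.min(2)>90)|(p.min(2)>170))).astype(np.uint8); m[:, :255]=0;m[:,375:]=0;m[158:]=0; m[:5]=0
m=cv2.morphologyEx(m,2,np.ones((5,5)))
n,l,st,c=cv2.connectedComponentsWithStats(m)
C=cloud(W,z["d"])
for i in range(1,n):
    if st[i,4]>400:
        r=cv2.minAreaRect(np.argwhere(l==i)[:,::-1].astype(np.float32)); P=C[l==i]
        print(st[i],plane(W,r[0],.028).round(4),"depth top z",np.percentile(P[:,2],95).round(4))
print("expected",[((.580,.259)+np.array([[np.cos(.118),np.sin(.118)],[-np.sin(.118),np.cos(.118)]])@[a,b]).round(4).tolist() for a in(-.028,.028) for b in(.034,-.034)])
print("knob",plane(W,(320,252),.033)) 
T=pose("top"); print("fuse top tri",)
```

```text
[ 273    6   28   72 1754] [0.5581 0.298  0.028 ] depth top z 0.0296
[ 331    9   30   71 1708] [0.612  0.2903 0.028 ] depth top z 0.0297
[ 272   88   26   66 1508] [0.5495 0.2284 0.028 ] depth top z 0.0296
[ 327   89   28   65 1460] [0.6037 0.2226 0.028 ] depth top z 0.0297
expected [[0.5562, 0.2961], [0.5482, 0.2285], [0.6118, 0.2895], [0.6038, 0.2219]]
knob [0.57401328 0.08994917 0.033     ]
fuse top tri
```

Run:
```python
from h import *
r=Rt(-.118)
plan([((.549,.2285,.09),r),((.549,.2285,.02),r)],45)
```

```text
4 rot [-0.12, -0.19, 0.19] tr [[16.0, 0.1, 39.9], [16.1, -0.1, 39.8], [16.3, -0.2, 39.7], [16.4, -0.3, 39.7]]
2 rot [0.0, 0.0, 0.01] tr [[0.0, -0.0, 35.0], [0.0, -0.0, 35.0]]
```

Call:
{"fn": "jog_arm", "kwargs": {
  "rot": [
    [0,0,0],
    [0,0,0],
    [0,0,0],
    [0,0,0],
    [0,0,0],
    [0,0,0]
  ],
  "translation": [
    [16,0,40],
    [16,0,40],
    [15,0,40],
    [14,0,39],
    [0,0,0],
    [0,0,0]
  ],
  "grip": [-0.12,-0.12,-0.12,-0.12,-0.12,-0.12]
}}

```text
t: 16.15
position: [0.5509, 0.2196, 0.0907]
tcp_rot: [[0.113, 0.994, -0.006], [0.994, -0.113, 0.011], [0.01, -0.007, -1.0]]
ft_force: [1.2, 0.7, 0.3]
opening: 0.0377
grasp_force: 0.0
```

Run:
```python
from h import *
print(robot.get_obs()["opening"]);r=Rt(-.118)
plan([((.549,.2285,.05),r),((.549,.2285,.02),r)],45)
```

```text
0.03771055959286946
1 rot [-0.41, -0.56, 0.29] tr [[8.2, -2.6, 40.8]]
1 rot [-0.0, -0.0, -0.0] tr [[-0.0, 0.0, 30.0]]
```

Call:
{"fn": "jog_arm", "kwargs": {
  "rot": [
    [-0.3,-0.4,0.2],
    [0,0,0],
    [0,0,0],
    [0,0,0],
    [0,0,0]
  ],
  "translation": [
    [6,-2,20],
    [0,0,20],
    [0,0,20],
    [0,0,10],
    [0,0,0]
  ],
  "grip": [-0.12,-0.12,-0.12,-0.12,-0.12]
}}

```text
t: 16.65
position: [0.5505, 0.2265, 0.0222]
tcp_rot: [[0.117, 0.993, 0.001], [0.993, -0.117, 0.004], [0.004, 0.001, -1.0]]
ft_force: [-0.1, -0.7, 0.5]
opening: 0.0374
grasp_force: 0.0
```

Call:
{"fn": "jog_arm", "kwargs": {
  "rot": [
    [0,0,0],
    [0,0,0],
    [0,0,0],
    [0,0,0],
    [0,0,0]
  ],
  "translation": [
    [0,0,0],
    [0,0,0],
    [0,0,0],
    [0,0,0],
    [0,0,0]
  ],
  "grip": [-1,-1,-1,-1,-1]
}}

```text
t: 17.15
position: [0.5508, 0.2282, 0.0241]
tcp_rot: [[0.116, 0.993, 0.003], [0.993, -0.116, 0.005], [0.005, 0.003, -1.0]]
ft_force: [-1.7, -2.4, 6.9]
opening: 0.0166
grasp_force: 50.0
```

Call:
{"fn": "jog_arm", "kwargs": {
  "rot": [
    [0,0,0],
    [0,0,0],
    [0,0,0],
    [0,0,0],
    [0,0,0],
    [0,0,0]
  ],
  "translation": [
    [0,0,-10],
    [0,0,-30],
    [0,0,-35],
    [0,0,-35],
    [0,0,0],
    [0,0,0]
  ],
  "grip": [-1,-1,-1,-1,-1,-1]
}}

```text
t: 17.75
position: [0.5507, 0.2281, 0.1336]
tcp_rot: [[0.115, 0.993, 0.004], [0.993, -0.115, 0.006], [0.007, 0.003, -1.0]]
ft_force: [0.4, -0.3, -1.2]
opening: 0.0166
grasp_force: 47.5
```

Run:
```python
from h import *
r=Rt(RY,RA)
plan([((.53,.0,.13),Rt(0)),(deck(.0,-.003,.09),r),(deck(.0,-.003,.022),r)],45)
```

```text
6 rot [0.04, -0.06, -1.1] tr [[-38.2, 1.0, 0.4], [-38.2, 0.2, 0.4], [-38.2, -0.5, 0.4], [-38.2, -1.2, 0.5], [-38.1, -2.0, 0.5], [-38.1, -2.7, 0.6]]
7 rot [-0.98, 0.1, -1.72] tr [[-39.3, 5.5, 0.1], [-39.5, 4.3, 0.1], [-39.6, 3.1, 0.1], [-39.6, 1.9, 0.1], [-39.7, 0.7, 0.0], [-39.7, -0.5, -0.1], [-39.7, -1.7, -0.1]]
2 rot [-0.01, 0.0, 0.0] tr [[0.0, 0.0, 34.0], [0.0, 0.0, 34.0]]
```

Run:
```python
from h import *
p,d=optics.camera("wrist"); q,_=optics.camera("scene")
a=cv2.resize(p[200:420,160:400],None,fx=2,fy=2); b=cv2.resize(q[140:300,220:400],None,fx=2.2,fy=2.75)
h=440; cv2.imwrite("pics/w6.png",np.hstack([a[:440],cv2.resize(b,(300,440))])[:,:,::-1][:, :800])
```

```text
(no output)
```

View pics/w6.png

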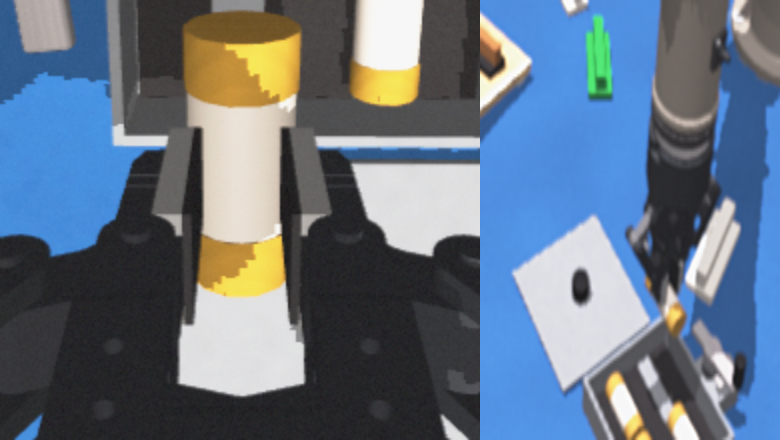

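The fuse is held near the finger tips and is level. Carrying it to the ramp, release at deck x about -0.010.

Call:
{"fn": "jog_arm", "kwargs": {
  "rot": [
    [0,0,-1.1],
    [0,0,-1.1],
    [0,0,-1.1],
    [0,0,-1.1],
    [0,0,-1.1],
    [0,0,-1.1]
  ],
  "translation": [
    [-25,1,0],
    [-40,0,0],
    [-41,-0.5,0],
    [-41,-1.2,0],
    [-41,-2,0],
    [-41,-2.7,0]
  ],
  "grip": [-1,-1,-1,-1,-1,-1]
}}

```text
t: 18.45
position: [0.5282, -0.0027, 0.1292]
tcp_rot: [[-0.001, 1.0, -0.002], [1.0, 0.001, 0.005], [0.005, -0.002, -1.0]]
ft_force: [0.3, -0.3, -0.7]
opening: 0.0165
grasp_force: 47.5
```

Call:
{"fn": "jog_arm", "kwargs": {
  "rot": [
    [-1,0.1,-1.7],
    [-1,0.1,-1.7],
    [-1,0.1,-1.7],
    [-1,0.1,-1.7],
    [-1,0.1,-1.7],
    [-1,0.1,-1.7],
    [-1,0.1,-1.7],
    [0,0,0]
  ],
  "translation": [
    [-39,5.5,0],
    [-39,4.3,0],
    [-40,3,0],
    [-40,2,0],
    [-40,0.7,0],
    [-40,-0.5,0],
    [-40,-1.7,0],
    [0,-5,0]
  ],
  "grip": [-1,-1,-1,-1,-1,-1,-1,-1]
}}

```text
t: 19.25
position: [0.5602, -0.2879, 0.1255]
tcp_rot: [[-0.194, 0.974, 0.118], [0.981, 0.193, 0.025], [0.001, 0.12, -0.993]]
ft_force: [-1.1, -0.8, -0.7]
opening: 0.0168
grasp_force: 47.5
```

Call:
{"fn": "jog_arm", "kwargs": {
  "rot": [
    [0,0,0],
    [0,0,0]
  ],
  "translation": [
    [0,0,0],
    [0,0,0]
  ],
  "grip": [-1,-1]
}}

```text
t: 19.45
position: [0.5625, -0.2762, 0.1273]
tcp_rot: [[-0.208, 0.971, 0.119], [0.978, 0.205, 0.032], [0.007, 0.123, -0.992]]
ft_force: [0.8, 0.5, -1.5]
opening: 0.017
grasp_force: 47.5
```

Run:
```python
from h import *
o=robot.get_obs(); print(undeck(o["position"]),o["opening"])
r=Rt(RY,RA); plan([(deck(-.010,-.003,.05),r)],45)
```

```text
[-0.00588694 -0.0027858   0.08861712] 0.017049423845174758
1 rot [0.19, -0.38, -0.1] tr [[-0.5, -4.2, 38.6]]
```

Call:
{"fn": "jog_arm", "kwargs": {
  "rot": [
    [0,0,0],
    [0,0,0],
    [0,0,0],
    [0,0,0],
    [0,0,0]
  ],
  "translation": [
    [0,-2,30],
    [0,-2,25],
    [0,0,10],
    [0,0,2],
    [0,0,0]
  ],
  "grip": [-1,-1,-1,-1,-1]
}}

```text
t: 19.95
position: [0.568, -0.2759, 0.0621]
tcp_rot: [[-0.208, 0.971, 0.122], [0.978, 0.205, 0.03], [0.004, 0.125, -0.992]]
ft_force: [0.5, 0.1, 0.4]
opening: 0.0166
grasp_force: 47.6
```

Run:
```python
from h import *
o=robot.get_obs(); print(undeck(o["position"]),o["opening"],o["ft_force"])
```

```text
[-0.00828992 -0.00364216  0.02322192] 0.016593463430435756 [0.47639303 0.10907239 0.37997717]
```

Just at the deck; two more mm, release gently, and back out.

Call:
{"fn": "jog_arm", "kwargs": {
  "rot": [
    [0,0,0],
    [0,0,0],
    [0,0,0]
  ],
  "translation": [
    [0,0,1.5],
    [0,0,1],
    [0,0,0]
  ],
  "grip": [-1,-1,-1]
}}

```text
t: 20.25
position: [0.5678, -0.2771, 0.0597]
tcp_rot: [[-0.206, 0.971, 0.122], [0.979, 0.204, 0.029], [0.003, 0.125, -0.992]]
ft_force: [0.3, 0.2, -0.2]
opening: 0.0168
grasp_force: 47.6
```

Call:
{"fn": "jog_arm", "kwargs": {
  "rot": [
    [0,0,0],
    [0,0,0],
    [0,0,0],
    [0,0,0]
  ],
  "translation": [
    [0,0,0],
    [0,0,0],
    [0,0,0],
    [0,0,0]
  ],
  "grip": [-0.4,-0.3,-0.25,-0.25]
}}

```text
t: 20.65
position: [0.5674, -0.2769, 0.0591]
tcp_rot: [[-0.206, 0.971, 0.121], [0.979, 0.204, 0.029], [0.004, 0.124, -0.992]]
ft_force: [-0.7, -0.4, 0.8]
opening: 0.0318
grasp_force: 0.2
```

Call:
{"fn": "jog_arm", "kwargs": {
  "rot": [
    [0,0,0],
    [0,0,0],
    [0,0,0],
    [0,0,0],
    [0,0,0],
    [0,0,0],
    [0,0,0],
    [0,0,0]
  ],
  "translation": [
    [0,0,-4],
    [0,0,-6],
    [0,0,-15],
    [0,0,-40],
    [0,0,-40],
    [0,0,-40],
    [0,0,0],
    [0,0,0]
  ],
  "grip": [-0.25,-0.25,-0.2,-0.12,-0.12,-0.12,-0.12,-0.12]
}}

```text
t: 21.45
position: [0.5507, -0.2814, 0.2054]
tcp_rot: [[-0.206, 0.971, 0.124], [0.979, 0.204, 0.027], [0.001, 0.127, -0.992]]
ft_force: [-1.0, 0.1, -0.6]
opening: 0.0376
grasp_force: 0.0
```

```bash
cat >> h.py <<'E'
def snap(name,f):
    o=robot.get_obs(); p,d=optics.camera(name); np.savez(f+".npz",p=p,d=d,pos=o["position"],rot=o["tcp_rot"])
    cv2.imwrite("pics/"+f+".png",p[:,:,::-1]); return o
E
python3 - <<'E'
from h import *
o=snap("wrist","w7"); print(o["t"],o["position"],undeck(o["position"]))
r=Rt(-.118); plan([((.53,.0,.15),Rt(0)),((.58,.222,.13),r),((.604,.222,.10),r)],45)
E
```

```text
21.45 [ 0.55073473 -0.2814287   0.20539001] [-0.0090406  -0.00549391  0.16767812]
7 rot [1.01, -0.13, 1.69] tr [[39.8, 4.5, 8.4], [40.0, 3.5, 8.2], [40.1, 2.4, 8.1], [40.2, 1.4, 8.0], [40.2, 0.4, 7.9], [40.2, -0.7, 7.8], [40.2, -1.7, 7.7]]
6 rot [0.0, -0.0, 1.13] tr [[37.0, 8.4, 3.4], [37.2, 7.6, 3.4], [37.3, 6.9, 3.4], [37.4, 6.2, 3.4], [37.5, 5.4, 3.4], [37.6, 4.7, 3.4]]
1 rot [0.01, -0.02, 0.02] tr [[2.8, 23.8, 30.0]]
```

View pics/w7.png

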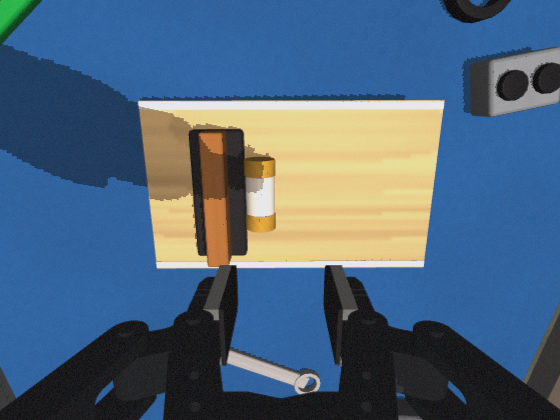

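The first fuse rests squarely against the chock at (260,195). Next, fuse B, with a slightly deeper grip.

Call:
{"fn": "jog_arm", "kwargs": {
  "rot": [
    [1,0,1.7],
    [1,0,1.7],
    [1,0,1.7],
    [1,0,1.7],
    [1,0,1.7],
    [1,0,1.7],
    [1,0,1.7]
  ],
  "translation": [
    [40,4.5,8],
    [40,3.5,8],
    [40,2.4,8],
    [40,1.4,8],
    [40,0.4,8],
    [40,-0.7,8],
    [40,-1.7,8]
  ],
  "grip": [-0.12,-0.12,-0.12,-0.12,-0.12,-0.12,-0.12]
}}

```text
t: 22.2
position: [0.5286, 0.0011, 0.1498]
tcp_rot: [[0.001, 1.0, -0.004], [1.0, -0.001, 0.017], [0.017, -0.004, -1.0]]
ft_force: [0.2, 0.3, -0.0]
opening: 0.0377
grasp_force: 0.0
```

Call:
{"fn": "jog_arm", "kwargs": {
  "rot": [
    [0,0,1.1],
    [0,0,1.1],
    [0,0,1.1],
    [0,0,1.1],
    [0,0,1.1],
    [0,0,1.1],
    [0,0,0],
    [0,0,0]
  ],
  "translation": [
    [37,8.4,3.4],
    [37,7.6,3.4],
    [37,7,3.4],
    [37,6,3.4],
    [37,5.4,3.4],
    [37,4.7,3.4],
    [2,24,30],
    [0,0,0]
  ],
  "grip": [-0.12,-0.12,-0.12,-0.12,-0.12,-0.12,-0.12,-0.12]
}}

```text
t: 23.0
position: [0.6022, 0.2188, 0.0982]
tcp_rot: [[0.113, 0.994, -0.009], [0.994, -0.113, 0.013], [0.012, -0.011, -1.0]]
ft_force: [-0.5, -2.0, -0.8]
opening: 0.0376
grasp_force: 0.0
```

Call:
{"fn": "jog_arm", "kwargs": {
  "rot": [
    [0,0,0],
    [0,0,0]
  ],
  "translation": [
    [0,0,0],
    [0,0,0]
  ],
  "grip": [-0.12,-0.12]
}}

```text
t: 23.2
position: [0.6033, 0.2194, 0.1049]
tcp_rot: [[0.115, 0.993, -0.001], [0.993, -0.115, 0.017], [0.017, -0.003, -1.0]]
ft_force: [0.3, -0.2, 1.3]
opening: 0.0381
grasp_force: 0.0
```

Run:
```python
from h import *
r=Rt(-.118); plan([((.604,.222,.05),r),((.604,.222,.016),r)],45)
z,W=wpose("w7.npz"); print("fuse ends deck",[onplane(W,u,.024).round(4).tolist() for u in((260,160),(262,229))])
```

```text
2 rot [-0.09, -0.48, 0.08] tr [[0.9, 0.3, 27.5], [1.1, 0.3, 27.5]]
1 rot [-0.01, -0.0, 0.0] tr [[-0.0, 0.0, 34.0]]
fuse ends deck [[-0.0248, 0.0269, 0.024], [-0.0242, -0.0308, 0.024]]
```

Call:
{"fn": "jog_arm", "kwargs": {
  "rot": [
    [0,-0.5,0],
    [0,-0.4,0],
    [0,0,0],
    [0,0,0],
    [0,0,0]
  ],
  "translation": [
    [1.5,0.5,27],
    [1,0,27],
    [0,0,20],
    [0,0,14],
    [0,0,0]
  ],
  "grip": [-0.12,-0.12,-0.12,-0.12,-0.12]
}}

```text
t: 23.7
position: [0.6032, 0.2216, 0.0156]
tcp_rot: [[0.115, 0.993, -0.005], [0.993, -0.115, -0.0], [-0.001, -0.005, -1.0]]
ft_force: [-0.9, -0.5, 0.0]
opening: 0.0376
grasp_force: 0.0
```

Call:
{"fn": "jog_arm", "kwargs": {
  "rot": [
    [0,0,0],
    [0,0,0],
    [0,0,0],
    [0,0,0],
    [0,0,0]
  ],
  "translation": [
    [0,0,0],
    [0,0,0],
    [0,0,0],
    [0,0,0],
    [0,0,0]
  ],
  "grip": [-1,-1,-1,-1,-1]
}}

```text
t: 24.2
position: [0.6054, 0.2234, 0.0183]
tcp_rot: [[0.115, 0.993, 0.0], [0.993, -0.115, 0.002], [0.002, -0.0, -1.0]]
ft_force: [-0.4, -0.9, 5.3]
opening: 0.0224
grasp_force: 59.5
```

Call:
{"fn": "jog_arm", "kwargs": {
  "rot": [
    [0,0,0],
    [0,0,0],
    [0,0,0],
    [0,0,0],
    [0,0,0],
    [0,0,0]
  ],
  "translation": [
    [0,0,-10],
    [0,0,-30],
    [0,0,-40],
    [0,0,-40],
    [0,0,0],
    [0,0,0]
  ],
  "grip": [-1,-1,-1,-1,-1,-1]
}}

```text
t: 24.8
position: [0.6052, 0.2232, 0.1383]
tcp_rot: [[0.114, 0.993, -0.0], [0.993, -0.114, 0.002], [0.002, -0.0, -1.0]]
ft_force: [-0.4, 0.1, -1.4]
opening: 0.0227
grasp_force: 58.8
```

Run:
```python
from h import *
r=Rt(RY,RA)
plan([((.53,.0,.14),Rt(0)),(deck(.02,-.003,.085),r)],45)
```

```text
6 rot [-0.0, -0.02, -1.09] tr [[-38.4, -8.2, -0.4], [-38.2, -8.9, -0.4], [-38.1, -9.6, -0.3], [-37.9, -10.4, -0.3], [-37.7, -11.1, -0.3], [-37.4, -11.8, -0.3]]
7 rot [-0.98, 0.1, -1.72] tr [[-38.7, 8.3, 1.9], [-38.9, 7.1, 1.9], [-39.1, 5.9, 2.0], [-39.3, 4.7, 2.0], [-39.4, 3.5, 2.0], [-39.5, 2.3, 2.0], [-39.6, 1.0, 1.9]]
```

Call:
{"fn": "jog_arm", "kwargs": {
  "rot": [
    [0,0,-1.1],
    [0,0,-1.1],
    [0,0,-1.1],
    [0,0,-1.1],
    [0,0,-1.1],
    [0,0,-1.1]
  ],
  "translation": [
    [-25,-6,0],
    [-40,-9,0],
    [-41,-10,0],
    [-41,-11,0],
    [-41,-12,0],
    [-40,-12,0]
  ],
  "grip": [-1,-1,-1,-1,-1,-1]
}}

```text
t: 25.4
position: [0.5279, -0.0032, 0.1347]
tcp_rot: [[-0.001, 1.0, -0.007], [1.0, 0.001, 0.001], [0.001, -0.007, -1.0]]
ft_force: [0.4, -0.1, -0.5]
opening: 0.022
grasp_force: 58.8
```

Call:
{"fn": "jog_arm", "kwargs": {
  "rot": [
    [-1,0.1,-1.7],
    [-1,0.1,-1.7],
    [-1,0.1,-1.7],
    [-1,0.1,-1.7],
    [-1,0.1,-1.7],
    [-1,0.1,-1.7],
    [-1,0.1,-1.7],
    [0,0,0]
  ],
  "translation": [
    [-39,8,2],
    [-39,7,2],
    [-39,6,2],
    [-39,5,2],
    [-39,3.5,2],
    [-39,2,2],
    [-39,1,2],
    [0,0,0]
  ],
  "grip": [-1,-1,-1,-1,-1,-1,-1,-1]
}}

```text
t: 26.2
position: [0.5843, -0.2806, 0.119]
tcp_rot: [[-0.195, 0.974, 0.112], [0.981, 0.194, 0.021], [-0.001, 0.114, -0.993]]
ft_force: [-0.7, -0.0, -0.7]
opening: 0.0222
grasp_force: 58.9
```

Call:
{"fn": "jog_arm", "kwargs": {
  "rot": [
    [0,0,0],
    [0,0,0]
  ],
  "translation": [
    [0,0,0],
    [0,0,0]
  ],
  "grip": [-1,-1]
}}

```text
t: 26.4
position: [0.5871, -0.2684, 0.1214]
tcp_rot: [[-0.209, 0.971, 0.115], [0.978, 0.207, 0.029], [0.004, 0.119, -0.993]]
ft_force: [0.0, 0.2, -0.4]
opening: 0.0223
grasp_force: 58.9
```

Run:
```python
from h import *
o=robot.get_obs(); print(undeck(o["position"]),o["opening"])
r=Rt(RY,RA); plan([(deck(.018,-.003,.04),r),(deck(.018,-.003,.018),r)],45)
```

```text
[ 0.01893656 -0.00033135  0.07975555] 0.022342691874514455
1 rot [-0.07, -0.25, -0.02] tr [[-2.8, -0.9, 39.7]]
1 rot [0.0, -0.0, -0.0] tr [[-0.0, -0.0, 22.0]]
```

Call:
{"fn": "jog_arm", "kwargs": {
  "rot": [
    [0,0,0],
    [0,0,0],
    [0,0,0],
    [0,0,0],
    [0,0,0],
    [0,0,0]
  ],
  "translation": [
    [-2,0,30],
    [0,0,25],
    [0,0,8],
    [0,0,0],
    [0,0,1.5],
    [0,0,0]
  ],
  "grip": [-1,-1,-1,-1,-1,-1]
}}

```text
t: 27.0
position: [0.5969, -0.2706, 0.0603]
tcp_rot: [[-0.207, 0.971, 0.12], [0.978, 0.206, 0.025], [-0.0, 0.122, -0.992]]
ft_force: [-0.0, 0.6, -0.6]
opening: 0.0226
grasp_force: 58.8
```

Run:
```python
from h import *
o=robot.get_obs(); print(undeck(o["position"]),o["opening"],o["ft_force"])
```

```text
[ 0.02068315 -0.00451271  0.01799623] 0.022602206145087542 [-0.01533035  0.55306956 -0.58127043]
```

Down 3 mm more, release, retreat.

Call:
{"fn": "jog_arm", "kwargs": {
  "rot": [
    [0,0,0],
    [0,0,0],
    [0,0,0]
  ],
  "translation": [
    [0,-1,2],
    [0,0,1],
    [0,0,0]
  ],
  "grip": [-1,-1,-1]
}}

```text
t: 27.3
position: [0.5954, -0.2712, 0.0563]
tcp_rot: [[-0.206, 0.971, 0.118], [0.978, 0.205, 0.026], [0.001, 0.121, -0.993]]
ft_force: [-0.5, -0.8, 1.5]
opening: 0.0226
grasp_force: 59.3
```

Call:
{"fn": "jog_arm", "kwargs": {
  "rot": [
    [0,0,0],
    [0,0,0],
    [0,0,0],
    [0,0,0]
  ],
  "translation": [
    [0,0,0],
    [0,0,0],
    [0,0,0],
    [0,0,0]
  ],
  "grip": [-0.4,-0.3,-0.25,-0.25]
}}

```text
t: 27.7
position: [0.5953, -0.2708, 0.0557]
tcp_rot: [[-0.207, 0.971, 0.118], [0.978, 0.205, 0.026], [0.001, 0.12, -0.993]]
ft_force: [-0.6, -0.3, -0.7]
opening: 0.0322
grasp_force: 0.0
```

Call:
{"fn": "jog_arm", "kwargs": {
  "rot": [
    [0,0,0],
    [0,0,0],
    [0,0,0],
    [0,0,0],
    [0,0,0],
    [0,0,0],
    [0,0,0],
    [0,0,0]
  ],
  "translation": [
    [0,0,-4],
    [0,0,-6],
    [0,0,-15],
    [0,0,-40],
    [0,0,-40],
    [0,0,-40],
    [0,0,0],
    [0,0,0]
  ],
  "grip": [-0.25,-0.25,-0.2,-0.12,-0.12,-0.12,-0.12,-0.12]
}}

```text
t: 28.5
position: [0.5791, -0.2749, 0.2023]
tcp_rot: [[-0.207, 0.971, 0.121], [0.978, 0.205, 0.024], [-0.002, 0.124, -0.992]]
ft_force: [-0.0, 1.0, -1.6]
opening: 0.0374
grasp_force: 0.0
```

```bash
cat >> h.py <<'E'
def fuses_on_ramp(f):
    """white ceramic middles on the ramp in a wrist picture -> deck coords"""
    z,W=wpose(f); q=z["p"].astype(int)
    w=((q.min(2)>120)&(q.max(2)-q.min(2)<60)).astype(np.uint8); w=cv2.morphologyEx(w,2,np.ones((9,9)))
    n,l,st,c=cv2.connectedComponentsWithStats(w)
    o=((q[...,0]>q[...,2]+70)&(q[...,1]<q[...,0]*.62)&(q[...,0]>90)).astype(np.uint8)
    for i in range(1,n):
        D=onplane(W,c[i],.024)
        if st[i,4]>150 and abs(D[0])<.13 and abs(D[1])<.06: print("white",c[i].round(0),st[i,4],D.round(4))
    v=np.argwhere(cv2.morphologyEx(o,2,np.ones((7,7))))[:,::-1]
    D=np.array([onplane(W,u,.036) for u in v[::5]]); D=D[(abs(D[:,0])<.13)&(abs(D[:,1])<.09)]
    if len(D): print("rib",np.median(D,0).round(4),D.min(0).round(3),D.max(0).round(3))
E
python3 - <<'E'
from h import *
o=snap("wrist","w8"); print(o["t"],o["position"]); fuses_on_ramp("w8.npz"); fuses_on_ramp("w7.npz")
r=Rt(-.118); plan([((.53,.0,.15),Rt(0)),((.55,.22,.15),r),((.5565,.297,.11),r)],45)
E
```

```text
28.5 [ 0.57905433 -0.27490516  0.20234905]
white [226. 200.] 1020 [-0.0241 -0.0034  0.024 ]
white [258. 200.] 1035 [ 0.0015 -0.0039  0.024 ]Traceback (most recent call last):
  File "<stdin>", line 2, in <module>
  File "h.py", line 58, in fuses_on_ramp
    D=np.array([onplane(W,u,.036) for u in v[::5]]); D=D[(abs(D[:,0])<.13)&(abs(D[:,1])<.09)]
                                                              ~^^^^^
IndexError: too many indices for array: array is 1-dimensional, but 2 were indexed
```

Fuses 1 and 2 sit at deck x -0.024 and 0.0015, as they must. Next, fuse C.

Run:
```python
from h import *
s=open("h.py").read(); i=s.index("    v=np.argwhere(cv2.morph"); open("h.py","w").write(s[:i])
r=Rt(-.118); plan([((.53,.0,.15),Rt(0)),((.55,.22,.15),r),((.5565,.297,.11),r)],45)
```

```text
7 rot [0.99, -0.11, 1.7] tr [[39.8, 0.5, 7.3], [39.8, -0.5, 7.2], [39.8, -1.6, 7.2], [39.8, -2.6, 7.2], [39.7, -3.7, 7.1], [39.6, -4.8, 7.1], [39.4, -5.8, 7.1]]
5 rot [-0.01, 0.0, 1.36] tr [[44.0, 4.0, -0.0], [44.1, 3.0, -0.0], [44.1, 1.9, -0.0], [44.2, 0.9, -0.0], [44.2, -0.2, -0.0]]
2 rot [0.01, 0.01, -0.01] tr [[38.6, -1.3, 20.0], [38.6, -1.3, 20.0]]
```

Call:
{"fn": "jog_arm", "kwargs": {
  "rot": [
    [1,-0.1,1.7],
    [1,-0.1,1.7],
    [1,-0.1,1.7],
    [1,-0.1,1.7],
    [1,-0.1,1.7],
    [1,-0.1,1.7],
    [1,-0.1,1.7]
  ],
  "translation": [
    [40,0.5,7],
    [40,-0.5,7],
    [40,-1.6,7],
    [40,-2.6,7],
    [40,-3.7,7],
    [40,-4.8,7],
    [39,-5.8,7]
  ],
  "grip": [-0.12,-0.12,-0.12,-0.12,-0.12,-0.12,-0.12]
}}

```text
t: 29.25
position: [0.528, 0.0027, 0.1493]
tcp_rot: [[0.0, 1.0, -0.006], [1.0, -0.0, 0.001], [0.001, -0.006, -1.0]]
ft_force: [-0.0, -0.3, 0.1]
opening: 0.0377
grasp_force: 0.0
```

Call:
{"fn": "jog_arm", "kwargs": {
  "rot": [
    [0,0,1.3],
    [0,0,1.3],
    [0,0,1.3],
    [0,0,1.4],
    [0,0,1.4],
    [0,0,0],
    [0,0,0],
    [0,0,0]
  ],
  "translation": [
    [44,4,0],
    [44,3,0],
    [44,2,0],
    [44,1,0],
    [44,0,0],
    [38,-1,20],
    [38,-1,20],
    [0,0,0]
  ],
  "grip": [-0.12,-0.12,-0.12,-0.12,-0.12,-0.12,-0.12,-0.12]
}}

```text
t: 30.05
position: [0.5507, 0.3028, 0.1065]
tcp_rot: [[0.106, 0.994, -0.012], [0.994, -0.106, 0.003], [0.002, -0.013, -1.0]]
ft_force: [-1.2, 1.0, -0.5]
opening: 0.0377
grasp_force: 0.0
```

Call:
{"fn": "jog_arm", "kwargs": {
  "rot": [
    [0,0,0],
    [0,0,0],
    [0,0,0]
  ],
  "translation": [
    [0,0,0],
    [0,0,0],
    [0,0,0]
  ],
  "grip": [-0.12,-0.12,-0.12]
}}

```text
t: 30.35
position: [0.5575, 0.2944, 0.1117]
tcp_rot: [[0.119, 0.993, -0.001], [0.993, -0.119, 0.0], [0.0, -0.001, -1.0]]
ft_force: [-0.2, -0.1, -0.1]
opening: 0.0374
grasp_force: 0.0
```

Run:
```python
from h import *
o=robot.get_obs(); r=Rt(-.118); plan([((.5568,.297,.05),r),((.5568,.297,.016),r)],45)
o=snap("wrist","w9"); p=np.load("w9.npz")["p"]
z,W=wpose("w9.npz"); C=cloud(W,z["d"]); m=(z["d"]>0)&(C[...,2]>.022)&(C[...,2]<.034)&(C[...,0]>.5)&(C[...,0]<.66)&(C[...,1]>.19)&(C[...,1]<.34)
P=C[m]; u=(P[:,:2]-[.580,.259])@np.array([[np.cos(.118),np.sin(.118)],[-np.sin(.118),np.cos(.118)]])
for s in(-1,1):
    q=u[(abs(u[:,0]-s*.028)<.016)&(u[:,1]>0)&(u[:,1]<.066)]; print(s,len(q),np.median(q,0) if len(q) else 0)
```

```text
2 rot [-0.04, -0.0, -0.04] tr [[1.3, -0.5, 30.8], [1.3, -0.5, 30.8]]
1 rot [-0.0, -0.01, -0.0] tr [[-0.0, 0.0, 34.0]]
-1 2902 [-0.02712008  0.03755231]
1 2899 [0.02748998 0.03658377]
```

Call:
{"fn": "jog_arm", "kwargs": {
  "rot": [
    [0,0,0],
    [0,0,0],
    [0,0,0],
    [0,0,0],
    [0,0,0]
  ],
  "translation": [
    [1.5,0,30],
    [1.5,0,30],
    [0,0,22],
    [0,0,14],
    [0,0,0]
  ],
  "grip": [-0.12,-0.12,-0.12,-0.12,-0.12]
}}

```text
t: 30.9
position: [0.5569, 0.2975, 0.0141]
tcp_rot: [[0.118, 0.993, -0.004], [0.993, -0.118, -0.001], [-0.001, -0.004, -1.0]]
ft_force: [0.4, -0.6, 0.2]
opening: 0.0377
grasp_force: 0.0
```

Call:
{"fn": "jog_arm", "kwargs": {
  "rot": [
    [0,0,0],
    [0,0,0],
    [0,0,0],
    [0,0,0],
    [0,0,0]
  ],
  "translation": [
    [0,0,0],
    [0,0,0],
    [0,0,0],
    [0,0,0],
    [0,0,0]
  ],
  "grip": [-1,-1,-1,-1,-1]
}}

```text
t: 31.4
position: [0.5575, 0.3, 0.0166]
tcp_rot: [[0.116, 0.993, -0.0], [0.993, -0.116, 0.002], [0.002, -0.0, -1.0]]
ft_force: [1.4, -0.3, 4.4]
opening: 0.0231
grasp_force: 59.3
```

Call:
{"fn": "jog_arm", "kwargs": {
  "rot": [
    [0,0,0],
    [0,0,0],
    [0,0,0],
    [0,0,0],
    [0,0,0],
    [0,0,0]
  ],
  "translation": [
    [0,0,-10],
    [0,0,-30],
    [0,0,-40],
    [0,0,-40],
    [0,0,0],
    [0,0,0]
  ],
  "grip": [-1,-1,-1,-1,-1,-1]
}}

```text
t: 32.0
position: [0.5568, 0.3002, 0.1368]
tcp_rot: [[0.116, 0.993, -0.001], [0.993, -0.116, 0.003], [0.003, -0.001, -1.0]]
ft_force: [0.9, -0.5, -0.6]
opening: 0.0232
grasp_force: 59.2
```

Run:
```python
from h import *
r=Rt(RY,RA)
plan([((.54,.0,.14),Rt(0)),(deck(.044,-.003,.08),r)],46)
```

```text
7 rot [-0.01, -0.02, -0.95] tr [[-42.9, 2.6, -0.6], [-42.9, 1.9, -0.6], [-42.9, 1.1, -0.5], [-42.9, 0.4, -0.5], [-42.9, -0.3, -0.5], [-42.9, -1.0, -0.5], [-42.9, -1.7, -0.5]]
6 rot [-1.14, 0.12, -2.0] tr [[-44.3, 12.0, 2.5], [-44.7, 10.4, 2.7], [-45.0, 8.8, 2.8], [-45.3, 7.1, 2.8], [-45.6, 5.5, 2.9], [-45.7, 3.8, 2.9]]
```

Call:
{"fn": "jog_arm", "kwargs": {
  "rot": [
    [0,0,-0.9],
    [0,0,-0.9],
    [0,0,-0.9],
    [0,0,-0.9],
    [0,0,-1],
    [0,0,-1],
    [0,0,-1]
  ],
  "translation": [
    [-30,2,0],
    [-45,1.9,0],
    [-45,1,-0.5],
    [-45,0.5,-0.5],
    [-45,0,-0.5],
    [-45,-1,-0.5],
    [-45,-1.7,-0.5]
  ],
  "grip": [-1,-1,-1,-1,-1,-1,-1]
}}

```text
t: 32.7
position: [0.5376, -0.0023, 0.1356]
tcp_rot: [[0.0, 1.0, -0.007], [1.0, -0.0, 0.002], [0.002, -0.007, -1.0]]
ft_force: [0.5, -0.4, -1.1]
opening: 0.0231
grasp_force: 59.2
```

Call:
{"fn": "jog_arm", "kwargs": {
  "rot": [
    [-1.1,0.1,-2],
    [-1.1,0.1,-2],
    [-1.1,0.1,-2],
    [-1.1,0.1,-2],
    [-1.1,0.1,-2],
    [-1.3,0.1,-2],
    [0,0,0],
    [0,0,0]
  ],
  "translation": [
    [-44,12,2.5],
    [-44,10.4,2.5],
    [-45,8.8,2.5],
    [-45,7,2.5],
    [-45,5.5,2.5],
    [-45,4,2.5],
    [0,0,0],
    [0,0,0]
  ],
  "grip": [-1,-1,-1,-1,-1,-1,-1,-1]
}}

```text
t: 33.5
position: [0.6088, -0.2652, 0.1204]
tcp_rot: [[-0.203, 0.973, 0.109], [0.979, 0.201, 0.026], [0.004, 0.112, -0.994]]
ft_force: [0.2, 1.0, -0.2]
opening: 0.023
grasp_force: 59.2
```

Call:
{"fn": "jog_arm", "kwargs": {
  "rot": [
    [0,0,0],
    [0,0,0]
  ],
  "translation": [
    [0,0,0],
    [0,0,0]
  ],
  "grip": [-1,-1]
}}

```text
t: 33.7
position: [0.611, -0.2606, 0.123]
tcp_rot: [[-0.211, 0.971, 0.113], [0.978, 0.209, 0.026], [0.002, 0.116, -0.993]]
ft_force: [0.4, 0.4, -1.2]
opening: 0.0233
grasp_force: 59.2
```

Run:
```python
from h import *
o=robot.get_obs(); print(undeck(o["position"]),o["opening"])
r=Rt(RY,RA); plan([(deck(.046,-.003,.04),r),(deck(.046,-.003,.015),r)],45)
```

```text
[0.04393613 0.00229553 0.07833511] 0.023255431813057885
1 rot [-0.21, -0.12, 0.11] tr [[-5.4, 2.2, 38.3]]
1 rot [0.0, -0.0, -0.0] tr [[-0.0, -0.0, 25.0]]
```

Call:
{"fn": "jog_arm", "kwargs": {
  "rot": [
    [0,0,0],
    [0,0,0],
    [0,0,0],
    [0,0,0],
    [0,0,0],
    [0,0,0]
  ],
  "translation": [
    [-5,0.5,30],
    [0,0,23],
    [0,0,8],
    [0,0,2],
    [0,0,0],
    [0,0,0]
  ],
  "grip": [-1,-1,-1,-1,-1,-1]
}}

```text
t: 34.3
position: [0.6209, -0.2667, 0.0626]
tcp_rot: [[-0.207, 0.971, 0.117], [0.978, 0.206, 0.024], [-0.001, 0.119, -0.993]]
ft_force: [-0.7, -0.6, 0.1]
opening: 0.0232
grasp_force: 59.2
```

Run:
```python
from h import *
o=robot.get_obs(); print(undeck(o["position"]),o["opening"],o["ft_force"])
```

```text
[ 0.0450449  -0.00568794  0.01731475] 0.023196882345242198 [-0.68325532 -0.62545127  0.09121058]
```

Call:
{"fn": "jog_arm", "kwargs": {
  "rot": [
    [0,0,0],
    [0,0,0],
    [0,0,0]
  ],
  "translation": [
    [0,0,2.5],
    [0,0,1],
    [0,0,0]
  ],
  "grip": [-1,-1,-1]
}}

```text
t: 34.6
position: [0.6201, -0.2669, 0.0575]
tcp_rot: [[-0.207, 0.972, 0.114], [0.978, 0.205, 0.024], [0.0, 0.117, -0.993]]
ft_force: [-0.5, -0.1, -0.6]
opening: 0.0231
grasp_force: 59.2
```

Call:
{"fn": "jog_arm", "kwargs": {
  "rot": [
    [0,0,0],
    [0,0,0],
    [0,0,0],
    [0,0,0]
  ],
  "translation": [
    [0,0,0],
    [0,0,0],
    [0,0,0],
    [0,0,0]
  ],
  "grip": [-0.4,-0.3,-0.25,-0.25]
}}

```text
t: 35.0
position: [0.6203, -0.2668, 0.0575]
tcp_rot: [[-0.207, 0.972, 0.114], [0.978, 0.205, 0.024], [0.0, 0.117, -0.993]]
ft_force: [-0.1, -0.7, 0.3]
opening: 0.0321
grasp_force: 0.0
```

Call:
{"fn": "jog_arm", "kwargs": {
  "rot": [
    [0,0,0],
    [0,0,0],
    [0,0,0],
    [0,0,0],
    [0,0,0],
    [0,0,0],
    [0,0,0],
    [0,0,0]
  ],
  "translation": [
    [0,0,-4],
    [0,0,-6],
    [0,0,-15],
    [0,0,-40],
    [0,0,-40],
    [0,0,-40],
    [0,0,0],
    [0,0,0]
  ],
  "grip": [-0.25,-0.25,-0.2,-0.12,-0.12,-0.12,-0.12,-0.12]
}}

```text
t: 35.8
position: [0.6045, -0.2705, 0.2042]
tcp_rot: [[-0.207, 0.971, 0.118], [0.978, 0.205, 0.022], [-0.003, 0.12, -0.993]]
ft_force: [-0.4, 0.1, -1.3]
opening: 0.0377
grasp_force: 0.0
```

Run:
```python
from h import *
o=snap("wrist","w10"); print(o["t"],o["position"]); fuses_on_ramp("w10.npz")
r=Rt(-.118); plan([((.56,.0,.15),Rt(0)),((.60,.22,.15),r),((.612,.291,.11),r)],46)
```

```text
35.8 [ 0.60447959 -0.27045173  0.20422749]
white [194. 199.] 1021 [-0.0234 -0.0034  0.024 ]
white [226. 200.] 1040 [ 0.0016 -0.0045  0.024 ]
white [258. 203.] 1070 [ 0.0273 -0.0066  0.024 ]
7 rot [0.96, -0.1, 1.7] tr [[39.1, 1.0, 7.6], [39.1, 0.0, 7.5], [39.1, -1.0, 7.5], [39.1, -2.1, 7.4], [39.0, -3.1, 7.4], [38.9, -4.1, 7.4], [38.8, -5.2, 7.4]]
5 rot [-0.0, 0.01, 1.36] tr [[44.0, 8.0, -0.0], [44.2, 7.0, -0.0], [44.3, 5.9, -0.0], [44.5, 4.9, -0.0], [44.6, 3.8, -0.0]]
2 rot [-0.01, -0.0, -0.01] tr [[36.0, 1.8, 20.0], [36.0, 1.8, 20.0]]
```

Three fuses placed. Last one (D):

Call:
{"fn": "jog_arm", "kwargs": {
  "rot": [
    [1,-0.1,1.7],
    [1,-0.1,1.7],
    [1,-0.1,1.7],
    [1,-0.1,1.7],
    [1,-0.1,1.7],
    [1,-0.1,1.7],
    [0.9,-0.1,1.7]
  ],
  "translation": [
    [39,1,7.5],
    [39,0,7.5],
    [39,-1,7.5],
    [39,-2,7.5],
    [39,-3,7.5],
    [39,-4,7.5],
    [39,-5,7.5]
  ],
  "grip": [-0.12,-0.12,-0.12,-0.12,-0.12,-0.12,-0.12]
}}

```text
t: 36.55
position: [0.5589, 0.0013, 0.1473]
tcp_rot: [[0.001, 1.0, -0.008], [1.0, -0.001, -0.001], [-0.001, -0.008, -1.0]]
ft_force: [0.3, 0.2, -0.1]
opening: 0.0377
grasp_force: 0.0
```

Call:
{"fn": "jog_arm", "kwargs": {
  "rot": [
    [0,0,1.3],
    [0,0,1.3],
    [0,0,1.3],
    [0,0,1.4],
    [0,0,1.4],
    [0,0,0],
    [0,0,0],
    [0,0,0]
  ],
  "translation": [
    [44,8,0],
    [44,7,0],
    [44,6,0],
    [44,5,0],
    [44,4,0],
    [36,2,20],
    [36,2,20],
    [0,0,0]
  ],
  "grip": [-0.12,-0.12,-0.12,-0.12,-0.12,-0.12,-0.12,-0.12]
}}

```text
t: 37.35
position: [0.607, 0.296, 0.103]
tcp_rot: [[0.107, 0.994, -0.015], [0.994, -0.107, 0.001], [-0.001, -0.015, -1.0]]
ft_force: [-1.4, 0.9, -0.3]
opening: 0.0377
grasp_force: 0.0
```

Call:
{"fn": "jog_arm", "kwargs": {
  "rot": [
    [0,0,0],
    [0,0,0],
    [0,0,0]
  ],
  "translation": [
    [0,0,0],
    [0,0,0],
    [0,0,0]
  ],
  "grip": [-0.12,-0.12,-0.12]
}}

```text
t: 37.65
position: [0.6138, 0.2874, 0.1094]
tcp_rot: [[0.119, 0.993, -0.003], [0.993, -0.119, -0.002], [-0.002, -0.002, -1.0]]
ft_force: [0.3, -0.8, -0.0]
opening: 0.0371
grasp_force: 0.0
```

Run:
```python
from h import *
r=Rt(-.118); plan([((.612,.292,.05),r),((.612,.292,.016),r)],45)
```

```text
2 rot [-0.07, 0.05, -0.04] tr [[2.2, -1.1, 29.7], [2.2, -1.1, 29.7]]
1 rot [0.0, 0.0, -0.01] tr [[0.0, -0.0, 34.0]]
```

Call:
{"fn": "jog_arm", "kwargs": {
  "rot": [
    [0,0,0],
    [0,0,0],
    [0,0,0],
    [0,0,0],
    [0,0,0]
  ],
  "translation": [
    [2,-1,30],
    [2,-1,29],
    [0,0,21],
    [0,0,13],
    [0,0,0]
  ],
  "grip": [-0.12,-0.12,-0.12,-0.12,-0.12]
}}

```text
t: 38.15
position: [0.6103, 0.2915, 0.0142]
tcp_rot: [[0.118, 0.993, -0.006], [0.993, -0.118, -0.003], [-0.004, -0.006, -1.0]]
ft_force: [-0.6, 0.1, -0.0]
opening: 0.0378
grasp_force: 0.0
```

Call:
{"fn": "jog_arm", "kwargs": {
  "rot": [
    [0,0,0],
    [0,0,0],
    [0,0,0],
    [0,0,0],
    [0,0,0]
  ],
  "translation": [
    [0,0,0],
    [0,0,0],
    [0,0,0],
    [0,0,0],
    [0,0,0]
  ],
  "grip": [-1,-1,-1,-1,-1]
}}

```text
t: 38.65
position: [0.6125, 0.2939, 0.0176]
tcp_rot: [[0.117, 0.993, -0.0], [0.993, -0.117, 0.0], [0.0, -0.0, -1.0]]
ft_force: [2.8, -1.8, 4.9]
opening: 0.0224
grasp_force: 59.5
```

Call:
{"fn": "jog_arm", "kwargs": {
  "rot": [
    [0,0,0],
    [0,0,0],
    [0,0,0],
    [0,0,0],
    [0,0,0],
    [0,0,0]
  ],
  "translation": [
    [0,0,-10],
    [0,0,-30],
    [0,0,-40],
    [0,0,-40],
    [0,0,0],
    [0,0,0]
  ],
  "grip": [-1,-1,-1,-1,-1,-1]
}}

```text
t: 39.25
position: [0.6106, 0.295, 0.137]
tcp_rot: [[0.115, 0.993, -0.004], [0.993, -0.115, 0.001], [0.001, -0.004, -1.0]]
ft_force: [1.3, -0.1, -1.9]
opening: 0.023
grasp_force: 59.2
```

Run:
```python
from h import *
r=Rt(RY,RA)
plan([((.56,.0,.14),Rt(0)),(deck(.072,-.001,.08),r)],46)
```

```text
7 rot [-0.03, -0.01, -0.94] tr [[-42.7, -2.3, -0.4], [-42.7, -3.0, -0.4], [-42.6, -3.7, -0.4], [-42.5, -4.4, -0.4], [-42.5, -5.1, -0.4], [-42.4, -5.8, -0.4], [-42.3, -6.5, -0.4]]
6 rot [-1.14, 0.12, -2.01] tr [[-43.0, 13.1, 2.0], [-43.4, 11.6, 2.2], [-43.8, 10.0, 2.3], [-44.2, 8.4, 2.4], [-44.4, 6.8, 2.4], [-44.6, 5.2, 2.5]]
```

Call:
{"fn": "jog_arm", "kwargs": {
  "rot": [
    [0,0,-0.9],
    [0,0,-0.9],
    [0,0,-0.9],
    [0,0,-0.9],
    [0,0,-1],
    [0,0,-1],
    [0,0,-1]
  ],
  "translation": [
    [-30,-2,0],
    [-44,-3,0],
    [-45,-4,-0.5],
    [-45,-4.5,-0.5],
    [-45,-5,-0.5],
    [-45,-6,-0.5],
    [-45,-6.5,-0.5]
  ],
  "grip": [-1,-1,-1,-1,-1,-1,-1]
}}

```text
t: 39.95
position: [0.5579, -0.0042, 0.1364]
tcp_rot: [[0.0, 1.0, -0.009], [1.0, -0.0, -0.0], [-0.0, -0.009, -1.0]]
ft_force: [1.2, 0.5, -0.5]
opening: 0.0228
grasp_force: 59.2
```

Call:
{"fn": "jog_arm", "kwargs": {
  "rot": [
    [-1.1,0.1,-2],
    [-1.1,0.1,-2],
    [-1.1,0.1,-2],
    [-1.1,0.1,-2],
    [-1.1,0.1,-2],
    [-1.3,0.1,-2],
    [0,0,0],
    [0,0,0]
  ],
  "translation": [
    [-43,13,2],
    [-44,11.6,2],
    [-44,10,2],
    [-44,8.5,2],
    [-44,7,2],
    [-45,5,2],
    [0,0,0],
    [0,0,0]
  ],
  "grip": [-1,-1,-1,-1,-1,-1,-1,-1]
}}

```text
t: 40.75
position: [0.6364, -0.2628, 0.1249]
tcp_rot: [[-0.203, 0.973, 0.107], [0.979, 0.201, 0.025], [0.003, 0.11, -0.994]]
ft_force: [0.1, 0.1, -1.4]
opening: 0.0228
grasp_force: 59.2
```

Call:
{"fn": "jog_arm", "kwargs": {
  "rot": [
    [0,0,0],
    [0,0,0]
  ],
  "translation": [
    [0,0,0],
    [0,0,0]
  ],
  "grip": [-1,-1]
}}

```text
t: 40.95
position: [0.6385, -0.2583, 0.1277]
tcp_rot: [[-0.21, 0.971, 0.111], [0.978, 0.209, 0.025], [0.001, 0.114, -0.993]]
ft_force: [1.3, 0.5, -0.9]
opening: 0.0231
grasp_force: 59.2
```

Run:
```python
from h import *
o=robot.get_obs(); print(undeck(o["position"]),o["opening"])
r=Rt(RY,RA); plan([(deck(.072,-.003,.015),r)],45)
```

```text
[ 0.07170526 -0.00118524  0.07972054] 0.02305031299379474
2 rot [-0.17, -0.03, 0.05] tr [[-0.9, 0.3, 32.4], [-0.9, 0.2, 32.4]]
```

Call:
{"fn": "jog_arm", "kwargs": {
  "rot": [
    [0,0,0],
    [0,0,0],
    [0,0,0],
    [0,0,0],
    [0,0,0],
    [0,0,0]
  ],
  "translation": [
    [1,0,30],
    [0,0,24],
    [0,0,8],
    [0,0,2],
    [0,0,0],
    [0,0,0]
  ],
  "grip": [-1,-1,-1,-1,-1,-1]
}}

```text
t: 41.55
position: [0.6468, -0.2589, 0.0665]
tcp_rot: [[-0.207, 0.972, 0.115], [0.978, 0.206, 0.022], [-0.003, 0.117, -0.993]]
ft_force: [0.1, -0.2, -0.9]
opening: 0.0229
grasp_force: 59.2
```

Run:
```python
from h import *
o=robot.get_obs(); print(undeck(o["position"]),o["opening"],o["ft_force"])
```

```text
[ 0.072326   -0.00347558  0.01800431] 0.022879623112290085 [ 0.09901089 -0.20883548 -0.91637145]
```

Call:
{"fn": "jog_arm", "kwargs": {
  "rot": [
    [0,0,0],
    [0,0,0],
    [0,0,0]
  ],
  "translation": [
    [0,0,2.5],
    [0,0,1.5],
    [0,0,0]
  ],
  "grip": [-1,-1,-1]
}}

```text
t: 41.85
position: [0.6466, -0.259, 0.0615]
tcp_rot: [[-0.206, 0.972, 0.114], [0.978, 0.205, 0.022], [-0.002, 0.116, -0.993]]
ft_force: [-0.7, 0.3, 1.5]
opening: 0.023
grasp_force: 59.5
```

Call:
{"fn": "jog_arm", "kwargs": {
  "rot": [
    [0,0,0],
    [0,0,0],
    [0,0,0],
    [0,0,0]
  ],
  "translation": [
    [0,0,0],
    [0,0,0],
    [0,0,0],
    [0,0,0]
  ],
  "grip": [-0.4,-0.3,-0.25,-0.25]
}}

```text
t: 42.25
position: [0.6461, -0.2587, 0.0606]
tcp_rot: [[-0.207, 0.972, 0.112], [0.978, 0.205, 0.023], [-0.001, 0.115, -0.993]]
ft_force: [0.2, -0.3, -0.8]
opening: 0.0323
grasp_force: 0.0
```

Call:
{"fn": "jog_arm", "kwargs": {
  "rot": [
    [0,0,0],
    [0,0,0],
    [0,0,0],
    [0,0,0],
    [0,0,0],
    [0,0,0],
    [0,0,0],
    [0,0,0]
  ],
  "translation": [
    [0,0,-4],
    [0,0,-6],
    [0,0,-15],
    [0,0,-40],
    [0,0,-40],
    [0,0,-40],
    [0,0,0],
    [0,0,0]
  ],
  "grip": [-0.25,-0.25,-0.2,0,0.3,0.6,1,1]
}}

```text
t: 43.05
position: [0.6308, -0.2621, 0.208]
tcp_rot: [[-0.206, 0.971, 0.117], [0.978, 0.205, 0.021], [-0.004, 0.119, -0.993]]
ft_force: [-0.1, 0.2, -1.1]
opening: 0.0852
grasp_force: 0.0
```

Run:
```python
from h import *
o=snap("wrist","w11"); print(o["t"],o["position"]); fuses_on_ramp("w11.npz")
r=Rt(-.118); plan([((.56,-.02,.20),Rt(0)),((.56,.07,.20),r)],46)
```

```text
43.05 [ 0.63084297 -0.26211461  0.20796703]
white [159. 201.] 957 [-0.0238 -0.0031  0.024 ]
white [193. 203.] 1036 [ 0.0027 -0.0042  0.024 ]
white [225. 206.] 1070 [ 0.0279 -0.0068  0.024 ]
white [256. 205.] 1056 [ 0.053  -0.0059  0.024 ]
6 rot [1.1, -0.09, 1.99] tr [[41.9, -3.1, 0.5], [41.7, -4.6, 0.5], [41.6, -6.0, 0.6], [41.3, -7.4, 0.6], [41.0, -8.9, 0.7], [40.7, -10.3, 0.8]]
2 rot [0.01, -0.01, 3.37] tr [[45.0, -0.0, 0.0], [44.9, -2.7, 0.0]]
```

View pics/w11.png

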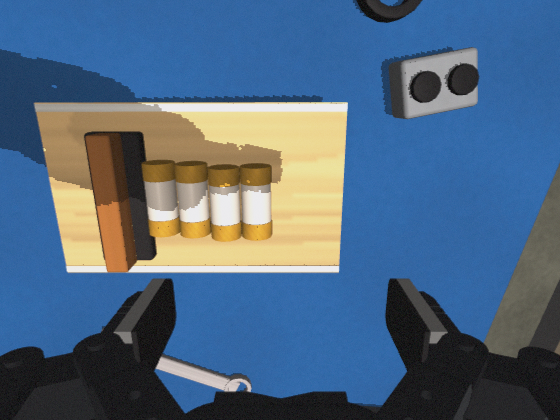

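All four fuses lie in a row behind the chock, at columns 161, 193, 225 and 256 near row 203. Now the lid.

Call:
{"fn": "jog_arm", "kwargs": {
  "rot": [
    [1.1,0,2],
    [1.1,0,2],
    [1.1,0,2],
    [1.1,0,2],
    [1.1,0,2],
    [1.1,0,2],
    [0,0,3.4],
    [0,0,3.4]
  ],
  "translation": [
    [42,-3,0.5],
    [42,-4.6,0.5],
    [42,-6,0.5],
    [41,-7.4,0.5],
    [41,-9,0.5],
    [41,-10,0.5],
    [45,0,0],
    [45,-2.7,0]
  ],
  "grip": [1,1,1,1,1,1,1,1]
}}

```text
t: 43.9
position: [0.5589, 0.0717, 0.2006]
tcp_rot: [[0.122, 0.992, -0.004], [0.992, -0.122, 0.01], [0.009, -0.005, -1.0]]
ft_force: [1.5, 0.9, -0.6]
opening: 0.0853
grasp_force: 0.0
```

Call:
{"fn": "jog_arm", "kwargs": {
  "rot": [
    [0,0,0],
    [0,0,0],
    [0,0,0]
  ],
  "translation": [
    [0,0,0],
    [0,0,0],
    [0,0,0]
  ],
  "grip": [1,1,1]
}}

```text
t: 44.2
position: [0.5599, 0.0691, 0.2008]
tcp_rot: [[0.121, 0.993, -0.004], [0.993, -0.121, 0.009], [0.009, -0.005, -1.0]]
ft_force: [0.5, -0.0, -0.9]
opening: 0.0854
grasp_force: 0.0
```

Run:
```python
from h import *
o=snap("wrist","w12"); z,W=wpose("w12.npz"); print(o["position"]); p=z["p"].astype(int)
lidm=((p.min(2)>95)&(p.max(2)-p.min(2)<25)).astype(np.uint8)
n,l,st,c=cv2.connectedComponentsWithStats(lidm); i=1+np.argmax(st[1:,4]); print(st[i],c[i])
x,y,w,h=st[i,:4]; hull=cv2.convexHull(np.argwhere(l==i)[:,::-1].astype(np.int32)); r=cv2.minAreaRect(hull)
L=np.array([plane(W,u,.013) for u in cv2.boxPoints(r)]); print(L.round(3).tolist(),L.mean(0)); e=[L[k]-L[k-1] for k in range(4)]; print([(np.linalg.norm(v[:2]).round(3),np.arctan2(v[1],v[0]).round(3)) for v in e])
m=(p.max(2)<60).astype(np.uint8); n,l2,s2,c2=cv2.connectedComponentsWithStats(m)
for k in range(1,n):
    if s2[k,4]>150: print("dark",s2[k],c2[k].round(1),plane(W,c2[k],.030).round(4))
```

```text
[0.55989968 0.06908545 0.20080792]
[  211    80   174   167 26170] [296.09063814 161.09243408]
[[0.511, 0.171, 0.013], [0.658, 0.153, 0.013], [0.652, 0.001, 0.013], [0.484, 0.021, 0.013]] [0.57607009 0.08637725 0.013     ]
[(np.float64(0.153), np.float64(1.395)), (np.float64(0.148), np.float64(-0.121)), (np.float64(0.153), np.float64(-1.609)), (np.float64(0.169), np.float64(3.023))]
dark [333   0  29  41 485] [352.7  22.5] [0.6305 0.1979 0.03  ]
dark [533  14  23  18 298] [543.9  22.8] [0.7779 0.1798 0.03  ]
dark [271  18  29  23 193] [284.2  33.1] [0.5767 0.1969 0.03  ]
dark [282 156  31  33 526] [295.6 174.5] [0.5736 0.0843 0.03  ]
dark [    0   271   560   149 34635] [285.  373.6] [ 0.54   -0.1229  0.03  ]
```

View pics/w12.png

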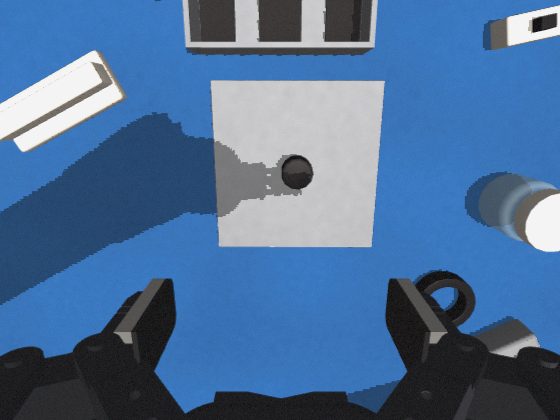

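The lid sits undisturbed, corners (211,81), (384,81), (373,247) and (218,247), knob at (297,172). The box is empty above it.

Run:
```python
from h import *
z,W=wpose("w12.npz")
L=np.array([plane(W,u,.013) for u in((211,80.5),(384.5,80.5),(373,247),(218.5,247))]);print(L.round(3).tolist(),"centre",L.mean(0)); 
for a,b in((0,1),(3,2)): e=L[b]-L[a];print("yaw",np.arctan2(e[1],e[0]))
for a,b in((3,0),(2,1)): e=L[b]-L[a];print("yaw",np.arctan2(-e[0],e[1]))
k=plane(W,(297,172),.034); print("knob",k)
# box rim near edge (outer): check of box yaw
a,b=plane(W,(188,49),.042),plane(W,(376,49),.042);print("rim edge yaw",np.arctan2(*(b-a)[1::-1]))
c=L.mean(0); r=Rt(-.118); plan([((c[0],c[1],.10),r),((c[0],c[1],.0185),r)],45)
```

```text
[[0.511, 0.171, 0.013], [0.658, 0.153, 0.013], [0.641, 0.001, 0.013], [0.491, 0.019, 0.013]] centre [0.57525626 0.0857429  0.013     ]
yaw -0.12061975089663876
yaw -0.11906623192578895
yaw -0.12779491267383833
yaw -0.11076675521361422
knob [0.57489223 0.08710451 0.034     ]
rim edge yaw -0.12087101935992504
3 rot [-0.08, -0.17, -0.08] tr [[6.0, 4.4, 33.7], [6.1, 4.4, 33.7], [6.2, 4.4, 33.7]]
2 rot [-0.0, 0.0, -0.01] tr [[0.0, 0.0, 40.7], [0.0, 0.0, 40.7]]
```

Call:
{"fn": "jog_arm", "kwargs": {
  "rot": [
    [0,-0.2,0],
    [0,-0.2,0],
    [0,0,0],
    [0,0,0],
    [0,0,0],
    [0,0,0]
  ],
  "translation": [
    [6,4.4,34],
    [6,4.4,34],
    [6,4.4,34],
    [0,0,40],
    [0,0,0],
    [0,0,0]
  ],
  "grip": [1,1,1,1,1,1]
}}

```text
t: 44.85
position: [0.5751, 0.0863, 0.0598]
tcp_rot: [[0.122, 0.993, -0.004], [0.993, -0.122, 0.003], [0.003, -0.004, -1.0]]
ft_force: [-0.8, 0.6, 0.6]
opening: 0.0858
grasp_force: 0.0
```

Run:
```python
from h import *
plan([((.575,.0865,.020),Rt(-.119))],45)
```

```text
1 rot [-0.25, -0.15, -0.16] tr [[0.1, 0.1, 39.8]]
```

Call:
{"fn": "jog_arm", "kwargs": {
  "rot": [
    [0,0,0],
    [0,0,0],
    [0,0,0],
    [0,0,0]
  ],
  "translation": [
    [0,0,20],
    [0,0,14],
    [0,0,4],
    [0,0,0]
  ],
  "grip": [1,1,1,1]
}}

```text
t: 45.25
position: [0.5753, 0.0878, 0.0224]
tcp_rot: [[0.12, 0.993, -0.002], [0.993, -0.12, 0.003], [0.003, -0.003, -1.0]]
ft_force: [0.5, -0.0, -0.1]
opening: 0.0853
grasp_force: 0.0
```

Call:
{"fn": "jog_arm", "kwargs": {
  "rot": [
    [0,0,0],
    [0,0,0],
    [0,0,0],
    [0,0,0],
    [0,0,0],
    [0,0,0],
    [0,0,0],
    [0,0,0]
  ],
  "translation": [
    [0,0,0],
    [0,0,0],
    [0,0,0],
    [0,0,0],
    [0,0,0],
    [0,0,0],
    [0,0,0],
    [0,0,0]
  ],
  "grip": [-1,-1,-1,-1,-1,-1,-1,-1]
}}

```text
t: 46.05
position: [0.5757, 0.0883, 0.0228]
tcp_rot: [[0.119, 0.993, -0.001], [0.993, -0.119, 0.004], [0.004, -0.001, -1.0]]
ft_force: [-1.2, -1.0, 5.9]
opening: 0.0254
grasp_force: 59.0
```

Call:
{"fn": "jog_arm", "kwargs": {
  "rot": [
    [0,0,0],
    [0,0,0],
    [0,0,0],
    [0,0,0],
    [0,0,0],
    [0,0,0]
  ],
  "translation": [
    [0,0,-10],
    [0,0,-20],
    [0,0,-30],
    [0,0,-35],
    [0,0,0],
    [0,0,0]
  ],
  "grip": [-1,-1,-1,-1,-1,-1]
}}

```text
t: 46.65
position: [0.575, 0.0877, 0.1169]
tcp_rot: [[0.119, 0.993, -0.002], [0.993, -0.119, 0.003], [0.003, -0.003, -1.0]]
ft_force: [-0.6, -0.8, -4.1]
opening: 0.0256
grasp_force: 59.6
```

Run:
```python
from h import *
print(robot.get_obs()["opening"])
plan([((.5825,.2592,.118),Rt(-.119))],45)
```

```text
0.025596476812254288
4 rot [-0.04, -0.04, -0.01] tr [[42.8, -3.2, -0.1], [42.8, -3.2, -0.2], [42.8, -3.2, -0.2], [42.8, -3.2, -0.2]]
```

Call:
{"fn": "jog_arm", "kwargs": {
  "rot": [
    [0,0,0],
    [0,0,0],
    [0,0,0],
    [0,0,0],
    [0,0,0],
    [0,0,0],
    [0,0,0],
    [0,0,0]
  ],
  "translation": [
    [20,-1.5,0],
    [35,-2.5,0],
    [40,-3,0],
    [40,-3,0],
    [37,-3.5,0],
    [0,0,0],
    [0,0,0],
    [0,0,0]
  ],
  "grip": [-1,-1,-1,-1,-1,-1,-1,-1]
}}

```text
t: 47.45
position: [0.5819, 0.2577, 0.1154]
tcp_rot: [[0.121, 0.993, -0.005], [0.993, -0.121, 0.0], [-0.001, -0.005, -1.0]]
ft_force: [0.9, -1.1, -3.2]
opening: 0.0254
grasp_force: 59.5
```

Run:
```python
from h import *
plan([((.582,.2605,.08),Rt(-.119)),((.582,.2605,.06),Rt(-.119))],45)
```

```text
1 rot [-0.3, 0.04, -0.1] tr [[2.8, -0.1, 35.4]]
1 rot [-0.0, -0.0, -0.0] tr [[-0.0, 0.0, 20.0]]
```

Call:
{"fn": "jog_arm", "kwargs": {
  "rot": [
    [0,0,0],
    [0,0,0],
    [0,0,0],
    [0,0,0],
    [0,0,0]
  ],
  "translation": [
    [2,0,20],
    [0,0,15],
    [0,0,10],
    [0,0,8],
    [0,0,0]
  ],
  "grip": [-1,-1,-1,-1,-1]
}}

```text
t: 47.95
position: [0.5818, 0.2612, 0.063]
tcp_rot: [[0.12, 0.993, -0.005], [0.993, -0.12, 0.002], [0.001, -0.005, -1.0]]
ft_force: [0.3, -1.0, -2.4]
opening: 0.0253
grasp_force: 59.6
```

Call:
{"fn": "jog_arm", "kwargs": {
  "rot": [
    [0,0,0],
    [0,0,0],
    [0,0,0]
  ],
  "translation": [
    [0,0,3],
    [0,0,1],
    [0,0,0]
  ],
  "grip": [-1,-1,-1]
}}

```text
t: 48.25
position: [0.5828, 0.2626, 0.0611]
tcp_rot: [[0.119, 0.993, -0.002], [0.993, -0.119, 0.004], [0.004, -0.002, -1.0]]
ft_force: [0.3, -0.5, -2.9]
opening: 0.0255
grasp_force: 59.6
```

Call:
{"fn": "jog_arm", "kwargs": {
  "rot": [
    [0,0,0],
    [0,0,0],
    [0,0,0],
    [0,0,0]
  ],
  "translation": [
    [0,0,2.5],
    [0,0,1.5],
    [0,0,1],
    [0,0,0]
  ],
  "grip": [-1,-1,-1,-1]
}}

```text
t: 48.65
position: [0.5826, 0.2626, 0.0568]
tcp_rot: [[0.119, 0.993, -0.002], [0.993, -0.119, 0.004], [0.003, -0.002, -1.0]]
ft_force: [-2.8, -1.9, 5.4]
opening: 0.0254
grasp_force: 60.2
```

Seated: contact came at the same TCP height as when the lid was first picked up. Release, lift, and measure lid and latch.

Call:
{"fn": "jog_arm", "kwargs": {
  "rot": [
    [0,0,0],
    [0,0,0],
    [0,0,0],
    [0,0,0],
    [0,0,0]
  ],
  "translation": [
    [0,0,0],
    [0,0,0],
    [0,0,0],
    [0,0,0],
    [0,0,0]
  ],
  "grip": [0.3,1,1,1,1]
}}

```text
t: 49.15
position: [0.5826, 0.2625, 0.0556]
tcp_rot: [[0.119, 0.993, -0.002], [0.993, -0.119, 0.004], [0.004, -0.003, -1.0]]
ft_force: [1.0, 0.6, 0.5]
opening: 0.0855
grasp_force: 0.0
```

Call:
{"fn": "jog_arm", "kwargs": {
  "rot": [
    [0,0,0],
    [0,0,0],
    [0,0,0],
    [0,0,0],
    [0,0,0],
    [0,0,0],
    [0,0,0],
    [0,0,0]
  ],
  "translation": [
    [0,0,-20],
    [0,0,-35],
    [0,0,-40],
    [0,0,-40],
    [0,-20,-40],
    [0,-20,0],
    [0,0,0],
    [0,0,0]
  ],
  "grip": [1,1,1,1,0.5,0,-0.12,-0.12]
}}

```text
t: 49.95
position: [0.5434, 0.2661, 0.2305]
tcp_rot: [[0.119, 0.993, -0.002], [0.993, -0.119, 0.002], [0.002, -0.002, -1.0]]
ft_force: [-0.4, -0.3, 0.1]
opening: 0.0374
grasp_force: 0.0
```

Run:
```python
from h import *
o=snap("wrist","w13"); z,W=wpose("w13.npz"); print(o["t"],o["position"],o["qpos"].round(2)); p=z["p"].astype(int)
C=cloud(W,z["d"]); m=(p.max(2)<75).astype(np.uint8); n,l,s,c=cv2.connectedComponentsWithStats(m)
for k in range(1,n):
    if s[k,4]>150 and c[k][1]<260: print("dark",s[k],c[k].round(1),"at .072",plane(W,c[k],.066).round(4),"at .092",plane(W,c[k],.090).round(4),np.percentile(C[l==k][:,2],95).round(4))
S=p.max(2)-p.min(2); lid=(z["d"]>0)&(abs(C[...,2]-.047)<.004)&(S<30)&(abs(C[...,0]-.58)<.1)&(abs(C[...,1]-.26)<.1)
P=C[lid]; A=np.c_[P[:,:2]-P[:,:2].mean(0),np.ones(len(P))]; print("lid plane",np.linalg.lstsq(A,P[:,2],rcond=None)[0],len(P))
r=cv2.minAreaRect(np.argwhere(cv2.morphologyEx(lid.astype(np.uint8),2,np.ones((5,5))))[:,::-1].astype(np.float32))
L=np.array([plane(W,u,.047) for u in cv2.boxPoints(r)]);print("lid centre",L.mean(0).round(4))
```

```text
49.95 [0.54336253 0.26605095 0.23045285] [-0.    0.53 -0.77  1.33  0.36  1.42 -0.87]
dark [194 135  26  24 442] [206.6 146.1] at .072 [0.4858 0.3142 0.066 ] at .092 [0.4909 0.3164 0.09  ] 0.0938
dark [310 177  32  34 817] [325.2 193.9] at .072 [0.5809 0.2615 0.066 ] at .092 [0.5786 0.2678 0.09  ] 0.0723
dark [514 235  17  13 189] [522.1 241.1] at .072 [0.7541 0.1965 0.066 ] at .092 [0.7383 0.2079 0.09  ] 0.0374
lid plane [ 1.46964046e-03 -4.06555436e-05  4.63799536e-02] 25544
lid centre [0.5787 0.2611 0.047 ]
```

View pics/w13.png

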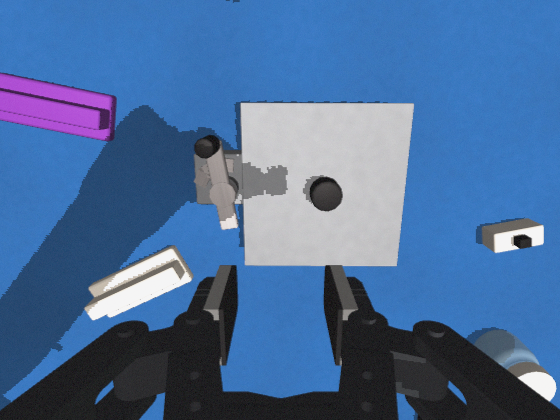

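The lid is level and seated (plate top at 0.046, knob at (325,193)). The latch peg is at (207,146), top at z 0.094, and the hinge is at (222,188). Cage the peg and swing it.

Run:
```python
from h import *
z,W=wpose("w13.npz"); C=cloud(W,z["d"]); print("hinge",C[188,222],plane(W,(222,188),.072))
r=Rt(-.06); plan([((.4922,.3150,.13),r),((.4922,.3150,.074),r)],40)
```

```text
hinge [0.49173873 0.2762299  0.06133731] [0.49378513 0.27849723 0.072     ]
4 rot [-0.04, -0.03, -0.87] tr [[10.7, -14.2, 25.0], [10.9, -14.1, 25.0], [11.2, -13.9, 25.0], [11.4, -13.8, 25.0]]
2 rot [-0.0, 0.01, 0.01] tr [[0.0, 0.0, 28.0], [0.0, 0.0, 28.0]]
```

Call:
{"fn": "jog_arm", "kwargs": {
  "rot": [
    [0,0,-0.9],
    [0,0,-0.9],
    [0,0,-0.9],
    [0,0,-0.9],
    [0,0,0],
    [0,0,0],
    [0,0,0]
  ],
  "translation": [
    [11,-14,25],
    [11,-14,25],
    [11,-14,25],
    [11,-14,25],
    [0,0,0],
    [0,0,0],
    [0,0,0]
  ],
  "grip": [-0.12,-0.12,-0.12,-0.12,-0.12,-0.12,-0.12]
}}

```text
t: 50.7
position: [0.4939, 0.3153, 0.132]
tcp_rot: [[0.06, 0.998, 0.0], [0.998, -0.06, 0.004], [0.004, -0.0, -1.0]]
ft_force: [0.2, -0.7, 0.9]
opening: 0.0376
grasp_force: 0.0
```

Run:
```python
from h import *
r=Rt(-.06); plan([((.4922,.3150,.074),r)],40)
```

```text
2 rot [-0.01, -0.12, 0.01] tr [[-0.3, -0.8, 29.0], [-0.3, -0.8, 29.0]]
```

Call:
{"fn": "jog_arm", "kwargs": {
  "rot": [
    [0,0,0],
    [0,0,0],
    [0,0,0],
    [0,0,0]
  ],
  "translation": [
    [0,-0.5,24],
    [0,-0.5,22],
    [0,0,12],
    [0,0,0]
  ],
  "grip": [-0.12,-0.12,-0.12,-0.12]
}}

```text
t: 51.1
position: [0.4908, 0.3148, 0.0721]
tcp_rot: [[0.059, 0.998, -0.004], [0.998, -0.059, 0.002], [0.002, -0.004, -1.0]]
ft_force: [0.4, -1.0, -0.7]
opening: 0.0376
grasp_force: 0.0
```

Call:
{"fn": "jog_arm", "kwargs": {
  "rot": [
    [0,0,0],
    [0,0,0],
    [0,0,0]
  ],
  "translation": [
    [0,0,0],
    [0,0,0],
    [0,0,0]
  ],
  "grip": [-0.4,-0.55,-0.55]
}}

```text
t: 51.4
position: [0.4911, 0.317, 0.0744]
tcp_rot: [[0.057, 0.998, -0.0], [0.998, -0.057, 0.005], [0.005, -0.001, -1.0]]
ft_force: [-0.5, -0.1, 0.4]
opening: 0.0193
grasp_force: 0.0
```

Call:
{"fn": "jog_arm", "kwargs": {
  "rot": [
    [0,0,-5.5],
    [0,0,-5.5],
    [0,0,-5.5],
    [0,0,-5.5],
    [0,0,-5.5],
    [0,0,-5.5],
    [0,0,-5.5],
    [0,0,-5.5]
  ],
  "translation": [
    [-0.2,-4.3,0],
    [-0.2,-4.3,0],
    [-0.2,-4.3,0],
    [-0.2,-4.3,0],
    [-0.2,-4.3,0],
    [-0.2,-4.3,0],
    [-0.2,-4.3,0],
    [-0.2,-4.3,0]
  ],
  "grip": [-0.55,-0.55,-0.55,-0.55,-0.55,-0.55,-0.55,-0.55]
}}

```text
t: 52.2
position: [0.4651, 0.3079, 0.0768]
tcp_rot: [[-0.654, 0.757, 0.011], [0.757, 0.654, 0.011], [0.001, 0.015, -1.0]]
ft_force: [6.8, 2.1, 4.5]
opening: 0.0193
grasp_force: 3.2
```

Run:
```python
from h import *
o=robot.get_obs(); v=o["position"][:2]-[.4905,.2705]; print(np.hypot(*v),np.degrees(np.arctan2(v[1],v[0])),o["ft_force"],o["opening"],o["qpos"].round(2))
```

```text
0.04517231752501121 124.21813060640865 [6.84332966 2.0559293  4.52959197] 0.01927456395040285 [ 0.03  0.64 -0.94  1.69  0.57  1.09 -0.36]
```

Call:
{"fn": "jog_arm", "kwargs": {
  "rot": [
    [0,0,-5.5],
    [0,0,-5.5],
    [0,0,-5.5],
    [0,0,-5.5],
    [0,0,-5.5],
    [0,0,-5.5],
    [0,0,-5.5],
    [0,0,-5.5]
  ],
  "translation": [
    [-0.2,-4.3,0],
    [-0.2,-4.3,0],
    [-0.2,-4.3,0],
    [-0.2,-4.3,0],
    [-0.2,-4.3,0],
    [-0.2,-4.3,0],
    [-0.2,-4.3,0],
    [-0.2,-4.3,0]
  ],
  "grip": [-0.55,-0.55,-0.55,-0.55,-0.55,-0.55,-0.55,-0.55]
}}

```text
t: 53.0
position: [0.4435, 0.2763, 0.0738]
tcp_rot: [[-0.996, 0.088, -0.001], [0.088, 0.996, 0.005], [0.001, 0.005, -1.0]]
ft_force: [-0.0, 0.4, -0.4]
opening: 0.0189
grasp_force: 0.4
```

Call:
{"fn": "jog_arm", "kwargs": {
  "rot": [
    [0,0,0],
    [0,0,0]
  ],
  "translation": [
    [0,0,0],
    [0,0,0]
  ],
  "grip": [-0.55,-0.55]
}}

```text
t: 53.2
position: [0.4435, 0.2758, 0.0735]
tcp_rot: [[-0.996, 0.094, -0.002], [0.094, 0.996, 0.004], [0.002, 0.004, -1.0]]
ft_force: [-1.0, 0.8, -0.2]
opening: 0.0192
grasp_force: 0.0
```

Run:
```python
from h import *
o=robot.get_obs(); v=o["position"][:2]-[.4905,.2705]; print(np.hypot(*v),np.degrees(np.arctan2(v[1],v[0])),o["ft_force"],o["opening"])
```

```text
0.04732802858372635 173.540218530931 [-0.99493178  0.75237841 -0.21197259] 0.019244026972397542
```

Call:
{"fn": "jog_arm", "kwargs": {
  "rot": [
    [0,0,0],
    [0,0,0],
    [0,0,0]
  ],
  "translation": [
    [0,-3,0],
    [0,-2,0],
    [0,0,0]
  ],
  "grip": [-0.55,-0.55,-0.55]
}}

```text
t: 53.5
position: [0.4428, 0.2727, 0.0736]
tcp_rot: [[-0.996, 0.091, -0.001], [0.091, 0.996, 0.007], [0.002, 0.007, -1.0]]
ft_force: [0.1, 5.1, -1.5]
opening: 0.0192
grasp_force: 2.2
```

Call:
{"fn": "jog_arm", "kwargs": {
  "rot": [
    [0,0,0],
    [0,0,0],
    [0,0,0]
  ],
  "translation": [
    [0,-2,0],
    [0,-1,0],
    [0,0,0]
  ],
  "grip": [-0.55,-0.55,-0.55]
}}

```text
t: 53.8
position: [0.4428, 0.2719, 0.0739]
tcp_rot: [[-0.996, 0.09, -0.0], [0.09, 0.996, 0.012], [0.001, 0.012, -1.0]]
ft_force: [1.3, 9.0, -3.8]
opening: 0.0196
grasp_force: 4.2
```

It's against the end stop. Back off, open slightly, lift clear and check.

Call:
{"fn": "jog_arm", "kwargs": {
  "rot": [
    [0,0,0],
    [0,0,0],
    [0,0,0],
    [0,0,0]
  ],
  "translation": [
    [0,3,0],
    [0,3,0],
    [0,0,0],
    [0,0,0]
  ],
  "grip": [-0.5,-0.3,-0.15,-0.15]
}}

```text
t: 54.2
position: [0.4429, 0.2726, 0.0727]
tcp_rot: [[-0.996, 0.092, -0.003], [0.092, 0.996, 0.002], [0.003, 0.001, -1.0]]
ft_force: [0.2, -0.3, -0.2]
opening: 0.0361
grasp_force: 0.0
```

Call:
{"fn": "jog_arm", "kwargs": {
  "rot": [
    [0,0,0],
    [0,0,0],
    [0,0,0],
    [0,0,0],
    [0,0,0],
    [0,0,0],
    [0,0,0],
    [0,0,0]
  ],
  "translation": [
    [0,0,-10],
    [0,0,-25],
    [0,0,-40],
    [0,0,-40],
    [0,0,-40],
    [45,0,0],
    [45,0,0],
    [0,0,0]
  ],
  "grip": [-0.15,-0.15,-0.15,-0.15,-0.15,-0.15,-0.15,-0.15]
}}

```text
t: 55.0
position: [0.3463, 0.2829, 0.2291]
tcp_rot: [[-0.997, 0.082, -0.002], [0.082, 0.997, -0.001], [0.002, -0.001, -1.0]]
ft_force: [-0.5, -1.5, 0.1]
opening: 0.0366
grasp_force: 0.0
```

Run:
```python
from h import *
o=snap("scene","s9"); o2=snap("top","t9"); T,S=pose("top"),pose("scene"); print(o["t"],o["position"])
H=np.array([.4905,.2705])
def darks(KM,f,zz):
    p=np.load(f)["p"].astype(int); n,l,s,c=cv2.connectedComponentsWithStats((p.max(2)<65).astype(np.uint8))
    return [(c[k].round(1).tolist(),s[k,4],plane(KM,c[k],zz)[:2].round(3).tolist()) for k in range(1,n) if s[k,4]>8 and abs(plane(KM,c[k],zz)[0]-.5)<.13 and abs(plane(KM,c[k],zz)[1]-.27)<.08]
print("top",darks(T,"t9.npz",.075)); print("scene",darks(S,"s9.npz",.075))
print("expect locked peg",H+.045*np.array([-.993,.119]),"open",H+.045*np.array([.119,.993]))
print("scene px locked/open",[ (lambda q:(pose("scene")[0]@q/q[2])[:2].round(0))(np.linalg.inv(S[1])[:3]@np.r_[x,.072,1]) for x in(H+.045*np.array([-.993,.119]),H+.045*np.array([.119,.993]))])
p=np.load("t9.npz")["p"].astype(int); w=((p.min(2)>150)).astype(np.uint8); n,l,s,c=cv2.connectedComponentsWithStats(w)
for k in range(1,n):
    u=c[k]
    if s[k,4]>15: 
        D=onplane(T,u,.024)
        if abs(D[0])<.12 and abs(D[1])<.06: print("fuse?",s[k,4],D.round(3))
```

```text
55.0 [0.34629504 0.28292062 0.22910088]
top []
scene [([375.2, 254.9], np.int32(45), [0.448, 0.276]), ([327.0, 283.2], np.int32(104), [0.591, 0.267])]
expect locked peg [0.445815 0.275855] open [0.495855 0.315185]
scene px locked/open [array([376., 255.]), array([373., 277.])]
fuse? 4131 [0.011 0.006 0.024]
```

The peg reads at the locked spot (scene (375,255), expected (376,255)). Last check of chock and fuses in the scene view, then hand in.

Run:
```python
from h import *
S=pose("scene"); z=np.load("s9.npz"); p=z["p"].astype(int); C=cloud(S,z["d"]); q=undeck(np.array([0,0,0]))
B=np.c_[deck(1,0,0)-RC,deck(0,1,0)-RC,deck(0,0,1)-RC]; D=(C-RC)@B
m=(z["d"]>0)&(abs(D[...,0])<.125)&(abs(D[...,1])<.08)
rib=m&(D[...,2]>.029)&(D[...,2]<.045)&(D[...,0]<-.02); P=D[rib]; print("rib",len(P),np.median(P,0).round(3),P.min(0).round(3),P.max(0).round(3))
f=m&(D[...,2]>.021)&(D[...,2]<.030)&(D[...,0]>-.035); P=D[f]; h,e=np.histogram(P[:,0],np.arange(-.04,.08,.006)); print(dict(zip(e.round(3).tolist(),h.tolist())),np.median(P[:,1]),P[:,1].min(),P[:,1].max())
L=C[(z["d"]>0)&(abs(C[...,2]-.047)<.006)&(abs(C[...,0]-.58)<.07)&(abs(C[...,1]-.26)<.07)]; print("lid z",L[:,2].mean(),len(L))
```

```text
rib 176 [-0.055  0.001  0.036] [-0.07  -0.058  0.029] [-0.022  0.053  0.04 ]
{-0.04: 1, -0.034: 11, -0.028: 27, -0.022: 33, -0.016: 10, -0.01: 9, -0.004: 23, 0.002: 34, 0.008: 19, 0.014: 2, 0.02: 23, 0.026: 34, 0.032: 23, 0.038: 7, 0.044: 14, 0.05: 26, 0.056: 37, 0.062: 13, 0.068: 0} -0.002846145205014364 -0.035678654458897376 0.02934340897837172
lid z 0.0470757468520828 3065
```

Four fuse crests behind the rib, lid level, latch locked, robot clear.

```bash
python3 -c "
from bench import sign_off
print(sign_off())"
```

```text
the job is handed in; nothing more can be done
None
```

I handed the job in at about 55 s of the 210 s limit and got no verdict back: my last camera measurements show four fuses lying still behind the upright chock on the ramp, the lid seated level, the latch at about 1.56 rad, and the arm clear of everything.

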